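Sort look-alike support posts by weight

ROBOT

A 6-joint arm with a two-finger parallel gripper is mounted at the origin on the work surface. World frame = base frame: x ahead of the robot, y to its left, z up, the work surface at z = 0. Lengths are in m, angles in rad, forces in N, time in s.
With the tool pointing down it reaches from about 0.25 to 0.8 m from the base axis. Payload 8.5 kg.
Tool frame: the origin (TCP) lies midway between the tips of the shut fingers; the grasp point (between the pads) lies 19 mm behind it; z points along the fingers, y is the direction in which the jaws open and shut (so a half turn about z gives the same grasp; the last joint's range is limited). The gripper opens to 85 mm and grips with 20 to 120 N. Pads are 22 mm wide; open, the fingers measure 114 mm over their backs; the gripper's body (76 mm by 85 mm) begins 54 mm behind the grasp point. The pads swing forward as they close: fully open they stand 13 mm farther back than shut.
Start: joints at [-1.297, 0.238, -0.013, 1.319, 0, 1.571], TCP at [0.142, -0.505, 0.231] pointing down, gripper open.
Joint ranges: [-2.66, 2.66], [-1.03, 1.9], [-1.14, 1.46], [-1.82, 2.27], [-1.45, 1.34], [-3.14, 3.14]. Speed limits (rad/s): [2.22, 2.22, 2.79, 3.14, 3.14, 3.14].

INTERFACE

Orientations are given as a rotation vector (axis times angle).
In Python, from rig import manip gives the robot as it stands. The module is installed in compiled form; this text tells all that it offers.
- The arm moves only by the tool move_arm, never from a script. Its argument "moves" is a list of rows, each an object with "gripper": the closure, from 0 (fully open) to 1 (shut); "xyz": the shift along the tool's x, y, z in mm, a list of three; "rotation": the turn, a rotation vector about the tool's x, y, z in rad, a list of three. In form: [{"gripper": gripper, "xyz": [dx, dy, dz], "rotation": [ax, ay, az]}, ...]. A call has 1 to 12 rows; each row shifts and turns the pose as measured when the row begins, along the tool's axes as they then stand; what a row does not reach is not made up. A row lasts 1/10 s, in which the tool goes at most 50 mm and 8.59 degrees, less where a joint would pass 70% of its speed; a pose out of reach is approached as far as the arm can. A call with a gripper value outside its range is refused whole. The fingers move at their own pace and stop on an object; "newtons" is the grip in N (left out, the last holds). Time passes only in rows, so rows that do not move let the fingers close. It gives the time, the measured TCP pose, the force and the opening at its end, in the units of the state.
- manip.get_obs(): the state, without advancing time (a new reading comes with each control period).
- manip.capture(name): name is "scene" or "side" or "wrist"; returns a dict with "image" (420x560x3 uint8, red, green, blue), "z_map" (420x560 float32, m along the optical axis (not along the pixel's ray), 0 where there is no reading), "vertical_fov" (degrees; the focal length in pixels is half the picture's height over the tangent of half this angle, whatever the lens; pixels are square), "cx", "cy" (the principal point, pixels), "R" (3x3) and "t" (3): a world point X has camera coordinates R X + t. Camera axes: x right, y down, z forward; pixel columns grow to the right and rows downward; lengths in m; the calibration is good to about 2 mm. A picture is of the moment at which its call begins.
- manip.finish_job(): hands the job in, once; it reports no verdict.
Trained networks look in the newest picture that a camera, given by its name, has taken for a name from the list of things; names that differ only in an ending like _2 or _b are one class to them, and where a whole thing is asked for, a point or a joint stands for the part that bears it (a point fixed in the world has none). Each returns a list of dicts, best first, with "p" (0 to 1); they miss things now and then, are a little off and sometimes report something else, mostly with a low value. They report only what shows in the picture. A call takes as long as a camera call. They do not tell look-alikes from the thing itself.
- manip.masks_of(camera, label): "mask" (420x560 bool, what is visible of it) and "bbox" ([centre column, centre row, width, height] as shares, 0 to 1, of the picture: columns of its width, rows of its height, round what is visible of it).
- manip.mark_of(camera, label): "at" ([column, row] as shares, 0 to 1, of the picture: columns of its width, rows of its height: a listed point, or the origin of a listed thing).
The state is a dict: "time_s": time; "qpos": joint angles; "qd": joint speeds; "joint_efforts": joint torques, N m; "tool_pos": TCP position; "tcp_rot": TCP orientation; "wrist_force": force on the tool from outside, world axes, zero at the start; "torque": the same for the moment, N m; "opening": finger opening in m.
Only numpy, scipy, OpenCV 4.12 (cv2) and the standard library are available. Lean on these libraries where they do the work, as an engineer would, in place of code of your own. Each camera call takes 0.05 s, during which the arm holds its last target.

TASK

The three support posts in the slanting rack look alike, but one has a steel core, one an aluminium core and one is hollow: only their weight tells, so feel it as you lift each one. Stand the heavy steel-core post upright in the red tray, the middling aluminium-core one in the yellow tray and the light hollow one in the blue tray, setting each down without dropping it. Do not bump the rack or the work light above it, and leave the blue tin, the brass weight and the wrench where they are.

Things in the scene. Friction and masses are not known exactly. Their poses are not given: they have to be found in the camera images.
- post_a: support post, 44 x 44 mm square, 130 mm tall, bare aluminium, black end caps, red line; origin at the centre of its foot, z along it to its top. The three look alike: one is hollow (about 0.23 kg), one has an aluminium core (0.49 kg), one a steel core (0.89 kg); which is which is drawn anew each time (cores may rattle 1 to 2 mm). Starts in a rack pocket, leaning 28 degrees, top towards the robot
- post_b: support post, 44 x 44 mm square, 130 mm tall, bare aluminium, black end caps, red line; origin at the centre of its foot, z along it to its top. The three look alike: one is hollow (about 0.23 kg), one has an aluminium core (0.49 kg), one a steel core (0.89 kg); which is which is drawn anew each time (cores may rattle 1 to 2 mm). Starts in a rack pocket, leaning 28 degrees, top towards the robot
- post_c: support post, 44 x 44 mm square, 130 mm tall, bare aluminium, black end caps, red line; origin at the centre of its foot, z along it to its top. The three look alike: one is hollow (about 0.23 kg), one has an aluminium core (0.49 kg), one a steel core (0.89 kg); which is which is drawn anew each time (cores may rattle 1 to 2 mm). Starts in a rack pocket, leaning 28 degrees, top towards the robot
- rack: fixed post rack, base plate 170 (x) x 320 (y) x 12 mm; origin at the centre of its underside, y along the row, x away from the robot, z up. Stands left or right of the middle, the trays on the other side; two square uprights at x = 70, y = +-150 mm carry a work light over the posts
- pocket_mid (a point): middle of the floor of the middle pocket, 50 mm up, axes as the rack's. Three square pockets, 48 mm inside, 35 mm deep, 125 mm apart along y, each with a 24 mm wide steel strip that carries the post's lower side up to 80 mm from its foot, all leaning 28 degrees towards -x: a post comes out along its own leaning axis
- work_light (a point): centre of the underside of the grey work light, 268 mm up; axes as the rack's. The light is a bar, 50 (x) x 320 (y) x 27 mm, from x = -40 to 10 mm of the rack, on two 20 mm arms from the uprights. It leaves no room for a gripper straight above the posts, only for one tilted as they are
- tray_red: red tray, fixed, 110 x 110 mm outside, 25 mm high, walls and floor 5 mm thick, open on top; origin at the centre of its underside, 4 mm above the table; z up. Trays stand side by side, about 125 mm apart; their order changes. For the steel-core post
- tray_yellow: yellow tray, fixed, 110 x 110 mm outside, 25 mm high, walls and floor 5 mm thick, open on top; origin at the centre of its underside, 4 mm above the table; z up. Trays stand side by side, about 125 mm apart; their order changes. For the aluminium-core post
- tray_blue: blue tray, fixed, 110 x 110 mm outside, 25 mm high, walls and floor 5 mm thick, open on top; origin at the centre of its underside, 4 mm above the table; z up. Trays stand side by side, about 125 mm apart; their order changes. For the hollow post
- tin: blue tin, 60 mm in diameter, 50 mm tall, near the robot; bystander; origin at its foot
- weight: brass setting weight, 56 mm in diameter, 36 mm tall, near the robot; bystander; origin at its foot
- wrench: wrench, 180 mm long, lying flat on the table near the robot; bystander; its x axis along it, origin under its middle
Mind the look-alikes: they are no part of the job. Of the things that look like the tray_yellow, the middle-sized one is meant.

How it is judged:
At the end, for the whole second after the job is handed in: Each post stands in the tray of its own class (steel core in red, aluminium core in yellow, hollow in blue), its foot within 40 mm of the tray's middle along both tray axes and on the tray floor, within 0.1 rad of upright, at rest and resting with its own weight on that tray (((x of post_a in the frame of tray_red between -0.04 and 0.04 m and y of post_a in the frame of tray_red between -0.04 and 0.04 m and z of post_a in the frame of tray_red below 0.015 m and contact force between post_a and tray_red between 6.7 and 11 N) or (x of post_a in the frame of tray_yellow between -0.04 and 0.04 m and y of post_a in the frame of tray_yellow between -0.04 and 0.04 m and z of post_a in the frame of tray_yellow below 0.015 m and contact force between post_a and tray_yellow between 3.4 and 6.7 N) or (x of post_a in the frame of tray_blue between -0.04 and 0.04 m and y of post_a in the frame of tray_blue between -0.04 and 0.04 m and z of post_a in the frame of tray_blue below 0.015 m and contact force between post_a and tray_blue between 1.2 and 3.4 N)) and angle between each of post_a, post_b, post_c's own z axis and vertical below 0.1 rad and linear speed of each of post_a, post_b, post_c below 0.02 m/s and ((x of post_b in the frame of tray_red between -0.04 and 0.04 m and y of post_b in the frame of tray_red between -0.04 and 0.04 m and z of post_b in the frame of tray_red below 0.015 m and contact force between post_b and tray_red between 6.7 and 11 N) or (x of post_b in the frame of tray_yellow between -0.04 and 0.04 m and y of post_b in the frame of tray_yellow between -0.04 and 0.04 m and z of post_b in the frame of tray_yellow below 0.015 m and contact force between post_b and tray_yellow between 3.4 and 6.7 N) or (x of post_b in the frame of tray_blue between -0.04 and 0.04 m and y of post_b in the frame of tray_blue between -0.04 and 0.04 m and z of post_b in the frame of tray_blue below 0.015 m and contact force between post_b and tray_blue between 1.2 and 3.4 N)) and ((x of post_c in the frame of tray_red between -0.04 and 0.04 m and y of post_c in the frame of tray_red between -0.04 and 0.04 m and z of post_c in the frame of tray_red below 0.015 m and contact force between post_c and tray_red between 6.7 and 11 N) or (x of post_c in the frame of tray_yellow between -0.04 and 0.04 m and y of post_c in the frame of tray_yellow between -0.04 and 0.04 m and z of post_c in the frame of tray_yellow below 0.015 m and contact force between post_c and tray_yellow between 3.4 and 6.7 N) or (x of post_c in the frame of tray_blue between -0.04 and 0.04 m and y of post_c in the frame of tray_blue between -0.04 and 0.04 m and z of post_c in the frame of tray_blue below 0.015 m and contact force between post_c and tray_blue between 1.2 and 3.4 N))); the robot touches nothing.
It fails at once if a bystander (tin) is moved more than 25 mm (distance of tin from where it was at the start of the episode above 0.025 m).
It fails at once if a bystander (weight) is moved more than 25 mm (distance of weight from where it was at the start of the episode above 0.025 m).
It fails at once if a bystander (wrench) is moved more than 25 mm (distance of wrench from where it was at the start of the episode above 0.025 m).
It fails at once if a post falls (faster than 0.4 m/s while no finger touches it) ((linear speed of post_a above 0.4 m/s and contact force between post_a and the fingers below 0.1 N) or (linear speed of post_b above 0.4 m/s and contact force between post_b and the fingers below 0.1 N) or (linear speed of post_c above 0.4 m/s and contact force between post_c and the fingers below 0.1 N)).
It fails at once if the robot bumps the rack or its work light (more than 15 N) (contact force between rack and the fingers above 15 N or contact force between rack and the arm above 15 N).
It also fails if it takes over 72 s, if anything falls off the work surface, if the arm or the gripper's body presses on something with over 40 N, if the wrist force passes 120 N, or if a joint passes its speed limit or range.

## Working session

There is one attempt and no reset: what is moved stays moved. The work goes in short steps, Python scripts to look and compute and a tool call to move; the robot and the scene stay as the last step left them, time stands still between calls to the robot, and variables do not carry over. Pictures are saved under pics/ and viewed, and the job is handed in when it is done.

Besides the shell and the picture viewer there is one more tool, called after "Call:" by a JSON object that holds its "op" and its "data", one argument or row to a line. move_arm: Moves the arm, as the interface text tells. Its arguments: {"type":"object","properties":{"moves":{"type":"array","items":{"type":"object","properties":{"gripper":{"type":"number"},"xyz":{"type":"array","items":{"type":"number"}},"rotation":{"type":"array","items":{"type":"number"}}}}},"newtons":{"type":"number"}},"required":["moves"]}

```bash
mkdir -p pics
cat > h.py <<'E'
import numpy as np, cv2
from rig import manip
from scipy.spatial.transform import Rotation as Ro
def cap(n,fn=None):
    c=manip.capture(n)
    if fn: cv2.imwrite('pics/'+fn,cv2.cvtColor(c['image'],cv2.COLOR_RGB2BGR))
    return c
def world(c,u,v,z=None):
    u=np.asarray(u,float);v=np.asarray(v,float)
    f=210/np.tan(np.radians(c['vertical_fov'])/2)
    if z is None: z=c['z_map'][np.round(v).astype(int),np.round(u).astype(int)]
    p=np.stack([(u-c['cx'])/f*z,(v-c['cy'])/f*z,z*np.ones_like(u)],-1)
    return (p-c['t'])@c['R']
def cloud(c):
    v,u=np.mgrid[0:420,0:560]; return world(c,u,v)
def proj(c,X):
    f=210/np.tan(np.radians(c['vertical_fov'])/2)
    p=np.asarray(X)@c['R'].T+c['t']; return p[...,0]/p[...,2]*f+c['cx'],p[...,1]/p[...,2]*f+c['cy']
E
python3 - <<'E'
from h import *
for n in ['scene','side','wrist']:
    c=cap(n,n+'0.png'); print(n,c['vertical_fov'],c['cx'],c['cy'],(-c['R'].T@c['t']).round(3))
    for l in ['rack','pocket_mid','work_light','tray_red','tray_yellow','tray_blue','post_a','tin','weight','wrench']:
        r=manip.mark_of(n,l)
        o=[]
        for d in r[:6]:
            u,v=d['at'][0]*560,d['at'][1]*420
            o.append((round(d['p'],2),round(u),round(v),world(c,min(max(u,0),559),min(max(v,0),419)).round(3).tolist()))
        print(l,o)
print(manip.get_obs())
E
```

```text
scene 48.46357421124618 269.37787230101424 203.81632078503628 [0.721 0.514 1.106]
rack [(0.9, 255, 335, [0.625, 0.238, 0.095]), (0.66, 262, 294, [0.6, 0.231, 0.296])]
pocket_mid [(0.92, 256, 331, [0.619, 0.228, 0.088])]
work_light [(0.58, 263, 295, [0.598, 0.234, 0.296])]
tray_red [(0.89, 192, 193, [0.594, -0.226, 0.011])]
tray_yellow [(0.86, 295, 129, [0.227, -0.296, 0.01]), (0.82, 219, 229, [0.613, 0.07, 0.293]), (0.76, 293, 200, [0.354, -0.077, 0.004])]
tray_blue [(0.75, 175, 164, [0.601, -0.343, 0.012])]
post_a [(0.92, 280, 385, [0.624, 0.352, 0.089]), (0.85, 234, 286, [0.617, 0.111, 0.091]), (0.67, 257, 328, [0.613, 0.224, 0.09])]
tin [(0.97, 265, 168, [0.386, -0.181, 0.047])]
weight [(0.7, 335, 282, [0.377, 0.184, -0.001])]
wrench [(0.94, 303, 234, [0.385, 0.033, 0.01])]
side 48.435515131732856 273.74816100764065 216.50296553221727 [-0.034  0.843  0.871]
rack [(0.61, 176, 292, [0.583, 0.248, 0.052]), (0.19, 178, 284, [0.578, 0.243, 0.078])]
pocket_mid [(0.82, 176, 284, [0.588, 0.239, 0.07])]
work_light [(0.8, 167, 212, [0.575, 0.241, 0.292]), (0.4, 260, 320, [0.37, 0.207, 0.029
[... 801 characters left out ...]
[]
post_a []
tin []
weight []
wrench []
{'time_s': 1.65, 'qpos': array([-1.29700586e+00,  2.38214043e-01, -1.35229924e-02,  1.31921776e+00,
       -1.01765556e-05,  1.57079185e+00]), 'qd': array([ 0.00047036,  0.00089056,  0.00246897,  0.00139732, -0.00080469,
       -0.00015434]), 'joint_efforts': array([ 1.10208624e-03, -5.38579345e+01,  3.46693110e+01,  3.01966902e-03,
       -1.47341842e-05, -7.88638147e-06]), 'tool_pos': array([ 0.14193074, -0.50538506,  0.23125989]), 'tcp_rot': array([-3.11204629e+00, -4.28712789e-01,  4.98035987e-05]), 'wrist_force': array([-0.17727767, -0.36077826,  0.50620059]), 'torque': array([-0.00828642,  0.02788316, -0.04268194]), 'opening': 0.0856014008686791}
```

View pics/scene0.png

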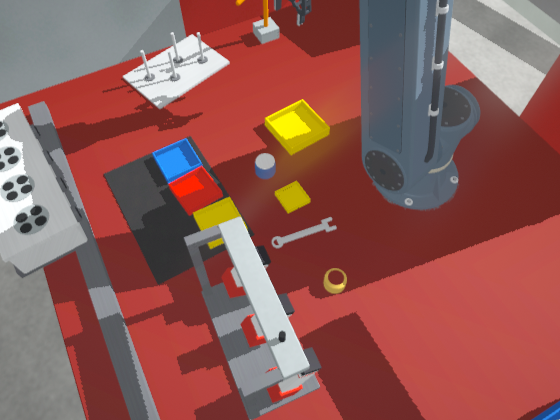

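View pics/side0.png

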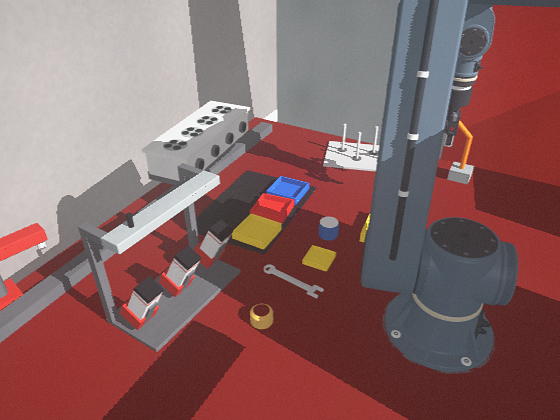

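View pics/wrist0.png

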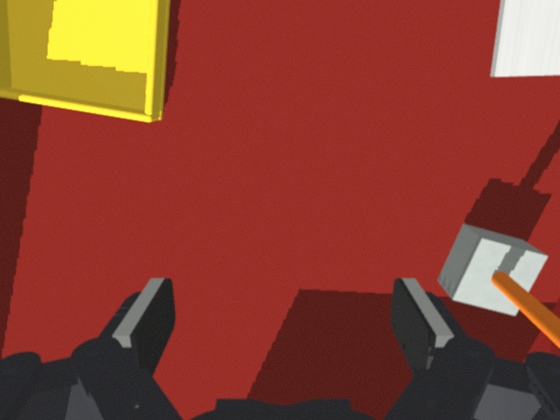

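Run:
```python
from h import *
import pickle
C={n:cap(n) for n in ['scene','side']}
M={}
for n in C:
    for l in ['rack','tray_red','tray_yellow','tray_blue','post_a','work_light']:
        M[n,l]=manip.masks_of(n,l)
pickle.dump((C,M),open('d.pkl','wb'))
for k,r in M.items():
    P=cloud(C[k[0]])
    for d in r:
        m=d['mask']; q=P[m&(C[k[0]]['z_map']>0)]
        if len(q)<30: continue
        print(k,round(d['p'],2),m.sum(),np.round(np.array(d['bbox'][:2])*[560,420]),np.percentile(q,[2,50,98],axis=0).round(3).tolist())
        if 'tray' in k[1]:
            s=q[(q[:,2]>.02)&(q[:,2]<.04)]
            if len(s)>20: print('   rim',cv2.minAreaRect(s[:,:2].astype(np.float32)*1000))
for n in C:
    cv2.imwrite(f'pics/{n}_crop.png',cv2.cvtColor(cv2.resize(C[n]['image'][150:420,150:370] if n=='scene' else C[n]['image'][150:360,70:350],None,fx=2.2,fy=2.2,interpolation=cv2.INTER_CUBIC),cv2.COLOR_RGB2BGR))
```

```text
('scene', 'rack') 0.57 12000 [253. 319.] [[0.568, 0.062, 0.009], [0.625, 0.233, 0.222], [0.699, 0.376, 0.298]]
('scene', 'tray_red') 0.77 1505 [193. 188.] [[0.528, -0.285, 0.006], [0.583, -0.231, 0.011], [0.637, -0.169, 0.032]]
   rim ((581.5961303710938, -222.90951538085938), (111.73680114746094, 123.77051544189453), 7.965611934661865)
('scene', 'tray_yellow') 0.83 629 [291. 198.] [[0.317, -0.121, -0.0], [0.351, -0.089, 0.005], [0.388, -0.049, 0.019]]
('scene', 'tray_yellow') 0.76 2077 [297. 126.] [[0.148, -0.371, 0.002], [0.216, -0.301, 0.01], [0.292, -0.223, 0.035]]
   rim ((218.62522888183594, -300.27752685546875), (147.08914184570312, 150.8125), 5.333488941192627)
('scene', 'tray_yellow') 0.65 1001 [216. 224.] [[0.512, -0.155, 0.005], [0.568, -0.129, 0.012], [0.618, 0.056, 0.274]]
   rim ((564.3660888671875, -100.4931640625), (111.16496276855469, 112.88916015625), 0.7704310417175293)
('scene', 'tray_blue') 0.8 1260 [177. 159.] [[0.538, -0.403, 0.005], [0.592, -0.357, 0.011], [0.644, -0.292, 0.032]]
   rim ((590.2721557617188, -348.262451171875), (109.83049774169922, 117.45483398
[... 1793 characters left out ...]
.24, 0.146], [0.61, 0.246, 0.172]]
('side', 'tray_blue') 0.69 728 [289. 193.] [[0.535, -0.443, 0.001], [0.593, -0.365, 0.011], [0.646, -0.292, 0.03]]
   rim ((592.058837890625, -347.3111267089844), (112.05607604980469, 117.75935363769531), 2.3553318977355957)
('side', 'post_a') 0.77 896 [146. 297.] [[0.543, 0.325, 0.07], [0.569, 0.364, 0.15], [0.621, 0.37, 0.172]]
('side', 'post_a') 0.68 651 [215. 238.] [[0.527, 0.078, 0.079], [0.556, 0.116, 0.145], [0.599, 0.121, 0.172]]
('side', 'post_a') 0.58 788 [183. 267.] [[0.534, 0.201, 0.074], [0.562, 0.24, 0.145], [0.615, 0.245, 0.172]]
('side', 'work_light') 0.86 10468 [161. 257.] [[0.53, 0.058, 0.001], [0.596, 0.259, 0.076], [0.785, 0.378, 0.296]]
```

Run:
```python
from h import *
import pickle
C,M=pickle.load(open('d.pkl','rb'))
PP={n:cloud(C[n]) for n in C}
for n in C:
    P=PP[n].reshape(-1,3); z=C[n]['z_map'].ravel()
    s=P[(z>0)&(P[:,2]>.285)&(P[:,2]<.3)&(P[:,1]>-.0)&(P[:,1]<.45)&(P[:,0]>.5)&(P[:,0]<.75)]
    b=s[s[:,0]<.627]
    print(n,len(s),s[:,2].mean(),cv2.minAreaRect(s[:,:2].astype(np.float32)*1000),cv2.minAreaRect(b[:,:2].astype(np.float32)*1000), np.percentile(s,[1,99],axis=0).round(3).tolist())
# side edge of the bar -x: fit yaw
P=PP['scene'].reshape(-1,3)
s=P[(P[:,2]>.285)&(P[:,2]<.3)&(P[:,1]>0)&(P[:,1]<.45)&(P[:,0]>.5)&(P[:,0]<.625)]
ys=np.arange(.09,.37,.01); e=[];f=[]
for y in ys:
    q=s[abs(s[:,1]-y)<.005]; e.append(q[:,0].min());f.append(q[:,0].max())
print('edges',np.polyfit(ys,e,1),np.array(e).round(3),np.array(f).round(3))
n='side'
P=PP[n].reshape(-1,3);rgb=C[n]['image'].reshape(-1,3).astype(int)
a=np.radians(28)
for y0 in (.0995,.2235,.3475):
    ok=(P[:,0]>.5)&(P[:,0]<.62)&(abs(P[:,1]-y0)<.035)&(P[:,2]>.1)&(P[:,2]<.2)
    q=P[ok]
    ax=np.array([-np.sin(a),0,np.cos(a)]); nx=np.array([np.cos(a),0,np.sin(a)])
    t=q@ax
    top=q[t>np.percentile(t,97)-.004]
    h=np.percentile(t,95)
    cap=q[abs(t-h)<.004]
    w=cap@nx
    print(y0,len(q),'t95',h.round(4),'n',np.percentile(w,[2,50,98]).round(4),'y',np.percentile(cap[:,1],[2,50,98]).round(4),len(cap))
    A=np.c_[cap[:,0],cap[:,1],np.ones(len(cap))]; k=np.linalg.lstsq(A,cap[:,2],rcond=None)[0]; print('  plane slope',k, np.degrees(np.arctan(np.hypot(k[0],k[1]))), 'cap axis yaw',np.degrees(np.arctan2(k[1],k[0])))
    # +y side face
    sf=q[(t<h-.008)]
    print('  sideface y',np.percentile(sf[:,1],[50,90,98]).round(4), 'fit',np.polyfit(sf[abs(sf[:,1]-np.percentile(sf[:,1],80))<.004][:,0],sf[abs(sf[:,1]-np.percentile(sf[:,1],80))<.004][:,1],1))
print(C['scene']['R'])
```

```text
scene 5491 0.2949682714100421 ((632.9346923828125, 216.22154235839844), (322.0185241699219, 120.18161010742188), 85.95939636230469) ((595.52880859375, 218.15711975097656), (324.112060546875, 63.50113296508789), 89.80012512207031) [[0.568, 0.059, 0.287], [0.697, 0.377, 0.299]]
side 2585 0.2929690700349273 ((634.1229248046875, 216.9464874267578), (322.19854736328125, 124.75350952148438), 86.25940704345703) ((604.1893920898438, 218.90444946289062), (322.3006591796875, 64.58935546875), 86.37357330322266) [[0.566, 0.059, 0.285], [0.697, 0.379, 0.297]]
edges [0.06917095 0.5583973 ] [0.564 0.566 0.566 0.566 0.568 0.568 0.568 0.57  0.571 0.571 0.572 0.572
 0.573 0.573 0.574 0.575 0.576 0.577 0.577 0.577 0.579 0.579 0.58  0.581
 0.581 0.582 0.583 0.583 0.584] [0.614 0.615 0.616 0.616 0.617 0.618 0.619 0.619 0.62  0.621 0.622 0.622
 0.623 0.624 0.624 0.625 0.625 0.624 0.625 0.625 0.625 0.625 0.625 0.625
 0.625 0.625 0.624 0.624 0.625]
0.0995 598 t95 -0.1104 n [0.5351 0.5574 0.5777] y [0.0758 0.0976 0.1199] 223
  plane slope [ 0.53410657 -0.02292436 -0.12588316] 28.128884724984314 cap axis yaw -2.457681202224022
  sideface y [0.1174 0.1197 0.1215] fit [-0.05878916  0.15119152]
0.2235 684 t95 -0.1139 n [0.542  0.5634 0.5848] y [0.2013 0.2218 0.2442] 258
  plane slope [ 0.52147882 -0.02952439 -0.11874791] 27.578692653384895 cap axis yaw -3.240435977402739
  sideface y [0.2422 0.2446 0.2456] fit [-0.05984226  0.27707186]
0.3475 792 t95 -0.1181 n [0.5497 0.5716 0.5924] y [0.3254 0.347  0.3695] 359
  plane slope [ 0.53859169 -0.01823372 -0.13326058] 28.320238595848977 cap axis yaw -1.9389763506977975
  sideface y [0.3665 0.369  0.3701] fit [-0.06694597  0.40621724]
[[-0.88747817  0.46073102 -0.01046032]
 [ 0.39674863  0.7522912  -0.52597384]
 [-0.23446326 -0.47094042 -0.85043642]]
```

View pics/side_crop.png

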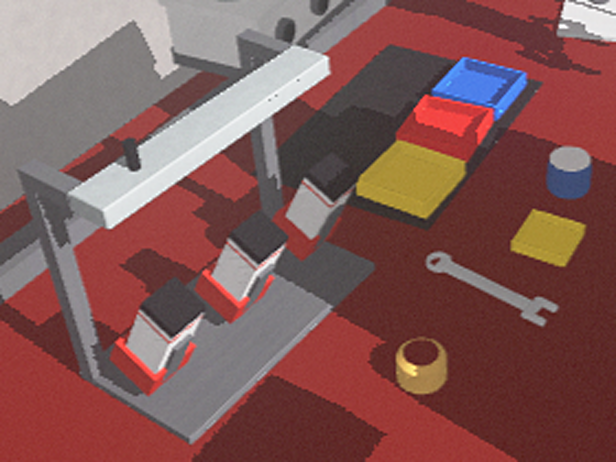

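View pics/scene_crop.png

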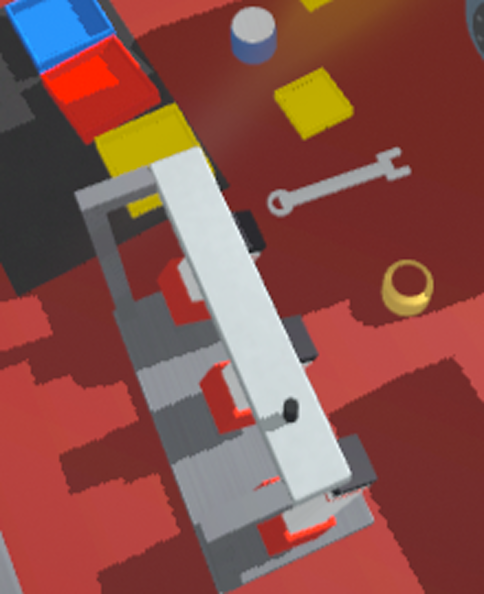

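Run:
```python
from h import *
import pickle
C,M=pickle.load(open('d.pkl','rb'))
o=manip.get_obs()
R=Ro.from_rotvec(o['tcp_rot']).as_matrix(); print(R.round(3),o['time_s'])
print('cam in tool',R.T@(np.array([.22,-.483,.373])-o['tool_pos']))
psi=-.069;a=np.radians(28)
xr=np.array([np.cos(psi),np.sin(psi),0]);yr=np.array([-np.sin(psi),np.cos(psi),0]);z=np.array([0,0,1.])
ax=-np.sin(a)*xr+np.cos(a)*z; nx=np.cos(a)*xr+np.sin(a)*z
for n in C:
  P=cloud(C[n]).reshape(-1,3)
  for y0 in (.0995,.2235,.3475):
    ok=(P[:,0]>.48)&(P[:,0]<.63)&(abs(P[:,1]-y0)<.045)&(P[:,2]>.1)&(P[:,2]<.2)
    q=P[ok]; t=q@ax; h=np.percentile(t,95) if n=='side' else np.percentile(t,85)
    cap=q[abs(t-h)<.003]; h=np.median(cap@ax)
    w=cap@nx; yy=cap@yr
    l=lambda s:(np.percentile(s,1)+np.percentile(s,99))/2
    top=h*ax+l(w)*nx+l(yy)*yr
    foot=top-.13*ax
    print(n,len(cap),'top',top.round(4),'foot',foot.round(4),'w',np.ptp(np.percentile(w,[1,99])).round(4),np.ptp(np.percentile(yy,[1,99])).round(4),'foot in rackdirs',(foot@xr).round(4),(foot@yr).round(4))
  s=P[(P[:,2]>.285)&(P[:,2]<.3)&(P[:,1]>0.08)&(P[:,1]<.36)&(P[:,0]>.5)&(P[:,0]<.75)]
  print('light edge xr',np.percentile(s@xr,[1,99]), 'y',np.percentile(P[(P[:,2]>.285)&(P[:,2]<.3)&(P[:,1]>0)&(P[:,1]<.45)&(P[:,0]>.5)&(P[:,0]<.75)]@yr,[.5,99.5]))
```

```text
[[ 0.963  0.27  -0.   ]
 [ 0.27  -0.963  0.   ]
 [-0.    -0.    -1.   ]] 2.35
cam in tool [ 0.08122317 -0.00049067 -0.14173009]
scene 150 top [0.5338 0.0987 0.1594] foot [0.5947 0.0945 0.0446] w 0.0241 0.0439 foot in rackdirs 0.5868 0.1353
scene 181 top [0.5423 0.2234 0.1592] foot [0.6032 0.2192 0.0444] w 0.0249 0.0441 foot in rackdirs 0.5866 0.2602
scene 235 top [0.5596 0.3474 0.1639] foot [0.6205 0.3432 0.0492] w 0.0422 0.0431 foot in rackdirs 0.5954 0.3852
light edge xr [0.55745113 0.66303444] y [0.10082132 0.41980713]
side 174 top [0.5436 0.0986 0.1625] foot [0.6045 0.0944 0.0477] w 0.0428 0.0439 foot in rackdirs 0.5965 0.1358
side 220 top [0.552  0.2226 0.1628] foot [0.6129 0.2184 0.048 ] w 0.044 0.0437 foot in rackdirs 0.5964 0.2602
side 291 top [0.5606 0.3475 0.1625] foot [0.6215 0.3433 0.0477] w 0.0431 0.0445 foot in rackdirs 0.5963 0.3853
light edge xr [0.55637899 0.6558644 ] y [0.1014914  0.42059098]
```

```bash
cat >> h.py <<'E'
psi=-.069;a28=np.radians(28)
xr=np.array([np.cos(psi),np.sin(psi),0]);yr=np.array([-np.sin(psi),np.cos(psi),0]);zz=np.array([0,0,1.])
ax=-np.sin(a28)*xr+np.cos(a28)*zz; nx=np.cos(a28)*xr+np.sin(a28)*zz
RT=np.stack([-nx,yr,-ax],1)
RD=np.stack([-xr,yr,-zz],1)
FOOT=[xr*.5965+yr*y+zz*.049 for y in (.1355,.2603,.3853)]
TR={'y':np.array([.564,-.0995,.009]),'r':np.array([.582,-.225,.009]),'b':np.array([.592,-.348,.009])}
def st():
    o=manip.get_obs(); R=Ro.from_rotvec(o['tcp_rot']).as_matrix()
    print('t',round(o['time_s'],2),'tcp',o['tool_pos'].round(4),'q',o['qpos'].round(2),'F',o['wrist_force'].round(2),'T',o['torque'].round(3),'open',round(o['opening'],4)); return o,R
def to(p,Rg,n,name=''):
    """n equal rows, shift along tool axes (as they stand) with rotation interleaved"""
    o,R=st(); rot=Ro.from_matrix(R.T@Rg).as_rotvec(); d=(np.asarray(p)-o['tool_pos'])/n
    print(name,'total shift tool mm',(R.T@d*n*1000).round(1),'rot',rot.round(3),'deg',np.degrees(np.linalg.norm(rot)).round(1))
    for i in range(n):
        Ri=R@Ro.from_rotvec(rot*i/n).as_matrix(); print('  ',(Ri.T@d*1000).round(0).tolist(),(rot/n).round(3).tolist())
E
python3 - <<'E'
from h import *
to([.36,-.05,.34],RD,20)
E
```

```text
t 2.35 tcp [ 0.1419 -0.5054  0.2313] q [-1.3   0.24 -0.01  1.32 -0.    1.57] F [-0.55 -0.6  -0.45] T [ 0.033 -0.001  0.02 ] open 0.0856
 total shift tool mm [ 333.1 -379.5 -108.7] rot [-0.    -0.    -2.799] deg 160.4
   [17.0, -19.0, -5.0] [-0.0, -0.0, -0.14]
   [19.0, -16.0, -5.0] [-0.0, -0.0, -0.14]
   [21.0, -14.0, -5.0] [-0.0, -0.0, -0.14]
   [23.0, -11.0, -5.0] [-0.0, -0.0, -0.14]
   [24.0, -7.0, -5.0] [-0.0, -0.0, -0.14]
   [25.0, -4.0, -5.0] [-0.0, -0.0, -0.14]
   [25.0, -0.0, -5.0] [-0.0, -0.0, -0.14]
   [25.0, 3.0, -5.0] [-0.0, -0.0, -0.14]
   [24.0, 7.0, -5.0] [-0.0, -0.0, -0.14]
   [23.0, 10.0, -5.0] [-0.0, -0.0, -0.14]
   [22.0, 13.0, -5.0] [-0.0, -0.0, -0.14]
   [19.0, 16.0, -5.0] [-0.0, -0.0, -0.14]
   [17.0, 19.0, -5.0] [-0.0, -0.0, -0.14]
   [14.0, 21.0, -5.0] [-0.0, -0.0, -0.14]
   [11.0, 23.0, -5.0] [-0.0, -0.0, -0.14]
   [8.0, 24.0, -5.0] [-0.0, -0.0, -0.14]
   [5.0, 25.0, -5.0] [-0.0, -0.0, -0.14]
   [1.0, 25.0, -5.0] [-0.0, -0.0, -0.14]
   [-2.0, 25.0, -5.0] [-0.0, -0.0, -0.14]
   [-6.0, 25.0, -5.0] [-0.0, -0.0, -0.14]
```

Call:
{"op": "move_arm", "data": {
  "moves": [
    {"gripper": 0, "xyz": [17, -19, -5], "rotation": [0, 0, -0.14]},
    {"gripper": 0, "xyz": [19, -16, -5], "rotation": [0, 0, -0.14]},
    {"gripper": 0, "xyz": [21, -14, -5], "rotation": [0, 0, -0.14]},
    {"gripper": 0, "xyz": [23, -11, -5], "rotation": [0, 0, -0.14]},
    {"gripper": 0, "xyz": [24, -7, -5], "rotation": [0, 0, -0.14]},
    {"gripper": 0, "xyz": [25, -4, -5], "rotation": [0, 0, -0.14]},
    {"gripper": 0, "xyz": [25, 0, -5], "rotation": [0, 0, -0.14]},
    {"gripper": 0, "xyz": [25, 3, -5], "rotation": [0, 0, -0.14]},
    {"gripper": 0, "xyz": [24, 7, -5], "rotation": [0, 0, -0.14]},
    {"gripper": 0, "xyz": [23, 10, -5], "rotation": [0, 0, -0.14]},
    {"gripper": 0, "xyz": [22, 13, -5], "rotation": [0, 0, -0.14]},
    {"gripper": 0, "xyz": [19, 16, -5], "rotation": [0, 0, -0.14]}
  ],
  "newtons": 80
}}

```text
time_s: 3.55
tool_pos: [0.2675, -0.2215, 0.2928]
tcp_rot: [1.677, 2.655, 0.0]
wrist_force: [0.9, -0.0, -0.0]
opening: 0.0853
```

Run:
```python
from h import *
to([.36,-.05,.34],RT,11)
```

```text
t 3.55 tcp [ 0.2675 -0.2215  0.2928] q [-0.69 -0.09 -0.22  1.44  0.    0.44] F [ 0.88 -0.02 -0.05] T [-0.04  -0.001 -0.023] open 0.0853
 total shift tool mm [115.1 157.2 -47.2] rot [-0.258 -0.44  -1.036] deg 66.2
   [10.0, 14.0, -4.0] [-0.023, -0.04, -0.094]
   [9.0, 15.0, -4.0] [-0.023, -0.04, -0.094]
   [7.0, 16.0, -4.0] [-0.023, -0.04, -0.094]
   [6.0, 17.0, -4.0] [-0.023, -0.04, -0.094]
   [4.0, 17.0, -4.0] [-0.023, -0.04, -0.094]
   [2.0, 18.0, -4.0] [-0.023, -0.04, -0.094]
   [0.0, 18.0, -3.0] [-0.023, -0.04, -0.094]
   [-2.0, 18.0, -3.0] [-0.023, -0.04, -0.094]
   [-3.0, 18.0, -2.0] [-0.023, -0.04, -0.094]
   [-5.0, 17.0, -2.0] [-0.023, -0.04, -0.094]
   [-7.0, 17.0, -1.0] [-0.023, -0.04, -0.094]
```

Call:
{"op": "move_arm", "data": {
  "moves": [
    {"xyz": [10, 14, -4], "rotation": [-0.023, -0.04, -0.094], "gripper": 0},
    {"xyz": [9, 15, -4], "rotation": [-0.023, -0.04, -0.094], "gripper": 0},
    {"xyz": [7, 16, -4], "rotation": [-0.023, -0.04, -0.094], "gripper": 0},
    {"xyz": [6, 17, -4], "rotation": [-0.023, -0.04, -0.094], "gripper": 0},
    {"xyz": [4, 17, -4], "rotation": [-0.023, -0.04, -0.094], "gripper": 0},
    {"xyz": [2, 18, -4], "rotation": [-0.023, -0.04, -0.094], "gripper": 0},
    {"xyz": [0, 18, -3], "rotation": [-0.023, -0.04, -0.094], "gripper": 0},
    {"xyz": [-2, 18, -3], "rotation": [-0.023, -0.04, -0.094], "gripper": 0},
    {"xyz": [-3, 18, -2], "rotation": [-0.023, -0.04, -0.094], "gripper": 0},
    {"xyz": [-5, 17, -2], "rotation": [-0.023, -0.04, -0.094], "gripper": 0},
    {"xyz": [-7, 17, -1], "rotation": [-0.023, -0.04, -0.094], "gripper": 0}
  ]
}}

```text
time_s: 4.65
tool_pos: [0.3575, -0.0391, 0.3425]
tcp_rot: [0.026, 2.634, -0.027]
wrist_force: [-0.5, 0.4, -0.2]
opening: 0.0851
```

Run:
```python
from h import *
for i in range(3): to(FOOT[i]+ax*.22-nx*.0,RT,1,f'pre{i}')
```

```text
t 4.65 tcp [ 0.3575 -0.0391  0.3425] q [-0.15 -0.46 -0.46  1.06  0.05 -0.12] F [-0.47  0.43 -0.2 ] T [ 0.042  0.476 -0.017] open 0.0851
pre0 total shift tool mm [-75.6 145.  153.2] rot [0.009 0.019 0.047] deg 2.9
   [-76.0, 145.0, 153.0] [0.009, 0.019, 0.047]
t 4.65 tcp [ 0.3575 -0.0391  0.3425] q [-0.15 -0.46 -0.46  1.06  0.05 -0.12] F [-0.47  0.43 -0.2 ] T [ 0.042  0.476 -0.017] open 0.0851
pre1 total shift tool mm [-81.4 269.7 154.3] rot [0.009 0.019 0.047] deg 2.9
   [-81.0, 270.0, 154.0] [0.009, 0.019, 0.047]
t 4.65 tcp [ 0.3575 -0.0391  0.3425] q [-0.15 -0.46 -0.46  1.06  0.05 -0.12] F [-0.47  0.43 -0.2 ] T [ 0.042  0.476 -0.017] open 0.0851
pre2 total shift tool mm [-87.2 394.6 155.5] rot [0.009 0.019 0.047] deg 2.9
   [-87.0, 395.0, 155.0] [0.009, 0.019, 0.047]
```

Call:
{"op": "move_arm", "data": {
  "moves": [
    {"xyz": [0, 29, 15], "rotation": [0.009, 0.019, 0.047], "gripper": 0},
    {"xyz": [-10, 29, 30], "rotation": [0, 0, 0], "gripper": 0},
    {"xyz": [-20, 29, 32], "rotation": [0, 0, 0], "gripper": 0},
    {"xyz": [-20, 29, 35], "rotation": [0, 0, 0], "gripper": 0},
    {"xyz": [-18, 29, 35], "rotation": [0, 0, 0], "gripper": 0},
    {"xyz": [0, 0, 0], "rotation": [0, 0, 0], "gripper": 0}
  ]
}}

```text
time_s: 5.25
tool_pos: [0.4999, 0.1033, 0.2466]
tcp_rot: [0.088, 2.637, -0.023]
wrist_force: [-1.0, -0.2, -0.2]
opening: 0.0858
```

Run:
```python
from h import *
to(FOOT[0]+ax*.22,RT,1,'pre0')
c=cap('wrist','w1.png'); cap('side','s1.png')
r=manip.mark_of('wrist','post_a'); print([(round(d['p'],2),d['at'][0]*560,d['at'][1]*420) for d in r])
```

```text
t 5.25 tcp [0.4999 0.1033 0.2466] q [ 0.31 -0.12 -0.5   0.72 -0.18  0.33] F [-0.97 -0.2  -0.22] T [-0.001  0.403 -0.031] open 0.0858
pre0 total shift tool mm [ 0.2 -2.   3.7] rot [0.001 0.014 0.002] deg 0.8
   [0.0, -2.0, 4.0] [0.001, 0.014, 0.002]
[(0.87, 403.704, 165.018), (0.6, 277.2, 163.212)]
```

View pics/w1.png

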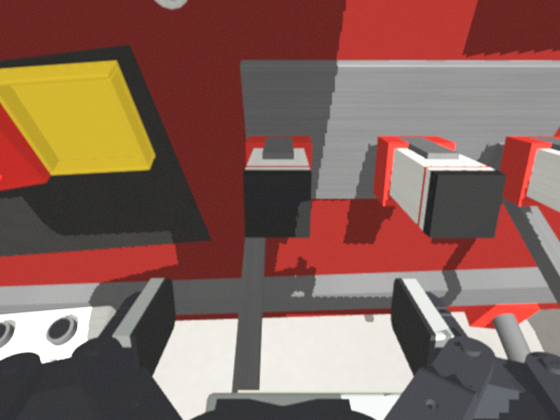

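View pics/s1.png

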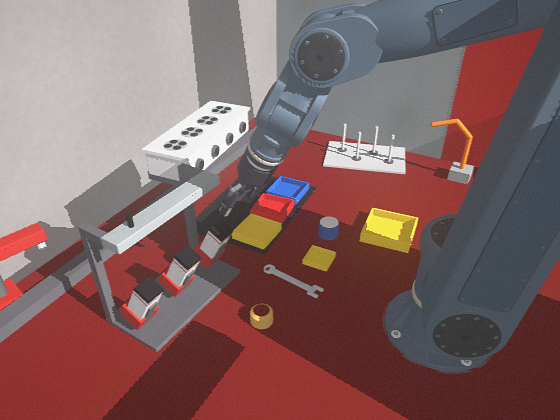

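Call:
{"op": "move_arm", "data": {
  "moves": [
    {"xyz": [0, -2, 34], "rotation": [0, 0.014, 0], "gripper": 0},
    {"xyz": [0, 0, 36], "rotation": [0, 0, 0], "gripper": 0},
    {"xyz": [0, 0, 36], "rotation": [0, 0, 0], "gripper": 0},
    {"xyz": [0, 0, 30], "rotation": [0, 0, 0], "gripper": 0},
    {"xyz": [0, 0, 4], "rotation": [0, 0, 0], "gripper": 0}
  ]
}}

```text
time_s: 5.9
tool_pos: [0.5669, 0.0902, 0.1343]
tcp_rot: [0.098, 2.632, -0.018]
wrist_force: [0.1, -0.6, 0.6]
opening: 0.0853
```

Run:
```python
from h import *
to(FOOT[0]+ax*.079,RT,1,'g0')
cap('wrist','w2.png');cap('scene','sc2.png')
```

```text
t 5.9 tcp [0.5669 0.0902 0.1343] q [ 0.23  0.09 -0.63  0.37 -0.14  0.27] F [ 0.08 -0.57  0.63] T [0.073 0.483 0.007] open 0.0853
g0 total shift tool mm [ 7.5  6.4 13.6] rot [ 0.003  0.019 -0.006] deg 1.1
   [7.0, 6.0, 14.0] [0.003, 0.019, -0.006]
```

View pics/w2.png

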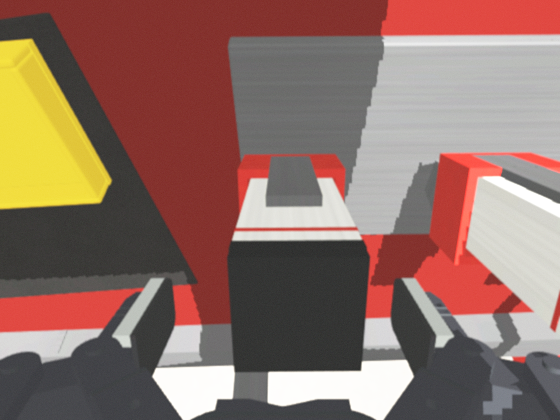

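View pics/sc2.png

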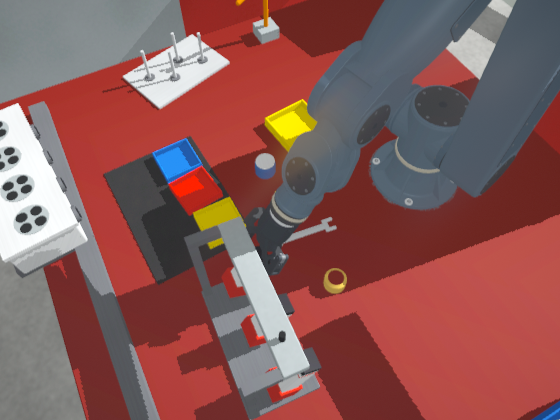

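Call:
{"op": "move_arm", "data": {
  "moves": [
    {"xyz": [7, 6, 0], "rotation": [0, 0.019, -0.006], "gripper": 0},
    {"xyz": [1, 1, 5], "rotation": [0, 0, 0], "gripper": 0},
    {"xyz": [0, 0, 0], "rotation": [0, 0, 0], "gripper": 0}
  ]
}}

```text
time_s: 6.3
tool_pos: [0.5632, 0.0986, 0.1332]
tcp_rot: [0.091, 2.645, -0.016]
wrist_force: [0.3, 0.5, -0.3]
opening: 0.0856
```

Run:
```python
from h import *
to(FOOT[0]+ax*.079,RT,1,'g0')
c=cap('wrist','w3.png')
P=cloud(c); m=P[240:375,225:375].reshape(-1,3); g=c['image'][240:375,225:375].reshape(-1,3).max(1)
q=m[(g<70)]; t=q@ax; h=np.median(t); k=q[abs(t-h)<.004]
print('cap top t',h-FOOT[0]@ax,'n',np.percentile((k-FOOT[0])@nx,[1,99]),'y',np.percentile((k-FOOT[0])@yr,[1,99]))
```

```text
t 6.3 tcp [0.5632 0.0986 0.1332] q [ 0.25  0.09 -0.62  0.39 -0.15  0.28] F [ 0.33  0.51 -0.33] T [ 0.073  0.405 -0.067] open 0.0856
g0 total shift tool mm [ 3.  -1.8 14.8] rot [ 0.005  0.007 -0.001] deg 0.5
   [3.0, -2.0, 15.0] [0.005, 0.007, -0.001]
cap top t 0.12845430095853 n [-0.02350832  0.0187327 ] y [-0.01606833  0.02106688]
```

View pics/w3.png

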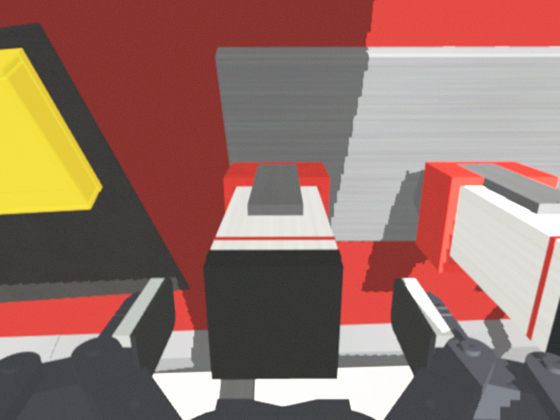

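Call:
{"op": "move_arm", "data": {
  "moves": [
    {"xyz": [4, -2, 7], "rotation": [0.005, 0.007, 0], "gripper": 0},
    {"xyz": [0, 0, 7], "rotation": [0, 0, 0], "gripper": 0},
    {"xyz": [0, 0, 0], "rotation": [0, 0, 0], "gripper": 0}
  ]
}}

```text
time_s: 6.65
tool_pos: [0.5667, 0.0967, 0.1193]
tcp_rot: [0.092, 2.65, -0.022]
wrist_force: [-0.5, 0.7, -0.8]
opening: 0.0854
```

Run:
```python
from h import *
to(FOOT[0]+ax*.079,RT,1,'g0')
```

```text
t 6.65 tcp [0.5667 0.0967 0.1193] q [ 0.25  0.11 -0.63  0.36 -0.15  0.28] F [-0.48  0.74 -0.82] T [0.043 0.488 0.014] open 0.0854
g0 total shift tool mm [-0.4 -0.1  0.9] rot [ 0.     0.002 -0.001] deg 0.1
   [-0.0, -0.0, 1.0] [0.0, 0.002, -0.001]
```

Call:
{"op": "move_arm", "data": {
  "moves": [
    {"xyz": [0, 0, 0], "rotation": [0, 0, 0], "gripper": 1},
    {"xyz": [0, 0, 0], "rotation": [0, 0, 0], "gripper": 1},
    {"xyz": [0, 0, 0], "rotation": [0, 0, 0], "gripper": 1},
    {"xyz": [0, 0, 0], "rotation": [0, 0, 0], "gripper": 1},
    {"xyz": [0, 0, 0], "rotation": [0, 0, 0], "gripper": 1},
    {"xyz": [0, 0, 0], "rotation": [0, 0, 0], "gripper": 1}
  ],
  "newtons": 80
}}

```text
time_s: 7.25
tool_pos: [0.5664, 0.0963, 0.1187]
tcp_rot: [0.093, 2.651, -0.023]
wrist_force: [0.2, 0.5, -0.4]
opening: 0.0437
```

Run:
```python
from h import *
to(FOOT[0]+ax*.079,RT,1,'g0')
```

```text
t 7.25 tcp [0.5664 0.0963 0.1187] q [ 0.25  0.11 -0.63  0.36 -0.15  0.28] F [ 0.24  0.45 -0.38] T [0.011 0.488 0.06 ] open 0.0437
g0 total shift tool mm [-0.9  0.4  0.4] rot [-0.     0.    -0.001] deg 0.1
   [-1.0, 0.0, 0.0] [-0.0, 0.0, -0.001]
```

Gripped (43.7 mm). Pull out along the axis in modest steps.

Call:
{"op": "move_arm", "data": {
  "moves": [
    {"xyz": [0, 0, -8], "rotation": [0, 0, 0], "gripper": 1},
    {"xyz": [0, 0, -10], "rotation": [0, 0, 0], "gripper": 1},
    {"xyz": [0, 0, -12], "rotation": [0, 0, 0], "gripper": 1},
    {"xyz": [0, 0, -12], "rotation": [0, 0, 0], "gripper": 1},
    {"xyz": [0, 0, -12], "rotation": [0, 0, 0], "gripper": 1}
  ]
}}

```text
time_s: 7.75
tool_pos: [0.5407, 0.0978, 0.167]
tcp_rot: [0.094, 2.652, -0.025]
wrist_force: [3.2, 0.0, -4.6]
opening: 0.0433
```

Run:
```python
from h import *
to(FOOT[0]+ax*.150,RT,1,'g0')
```

```text
t 7.75 tcp [0.5407 0.0978 0.167 ] q [ 0.27  0.02 -0.59  0.5  -0.16  0.3 ] F [ 3.25  0.01 -4.55] T [-0.001  0.021 -0.002] open 0.0433
g0 total shift tool mm [ -1.    0.6 -15.9] rot [-0.002 -0.001 -0.001] deg 0.1
   [-1.0, 1.0, -16.0] [-0.002, -0.001, -0.001]
```

Call:
{"op": "move_arm", "data": {
  "moves": [
    {"xyz": [-0.5, 0, -12], "rotation": [0, 0, 0], "gripper": 1},
    {"xyz": [-0.5, 0, -12], "rotation": [0, 0, 0], "gripper": 1},
    {"xyz": [0, 0, -12], "rotation": [0, 0, 0], "gripper": 1},
    {"xyz": [0, 0, -12], "rotation": [0, 0, 0], "gripper": 1},
    {"xyz": [0, 0, 0], "rotation": [0, 0, 0], "gripper": 1},
    {"xyz": [0, 0, 0], "rotation": [0, 0, 0], "gripper": 1}
  ]
}}

```text
time_s: 8.35
tool_pos: [0.5135, 0.0991, 0.2107]
tcp_rot: [0.092, 2.659, -0.025]
wrist_force: [-0.4, -0.2, -4.8]
opening: 0.0429
```

Run:
```python
from h import *
to(FOOT[0]+ax*.150,RT,1,'g0')
for i in range(4): cap('side','s3.png'); st()
```

```text
t 8.35 tcp [0.5135 0.0991 0.2107] q [ 0.29 -0.07 -0.54  0.64 -0.16  0.32] F [-0.41 -0.23 -4.8 ] T [ 0.033  0.955 -0.012] open 0.0429
g0 total shift tool mm [-4.8  1.3 35.5] rot [-0.002 -0.007  0.   ] deg 0.4
   [-5.0, 1.0, 35.0] [-0.002, -0.007, 0.0]
t 8.4 tcp [0.5135 0.0991 0.2106] q [ 0.29 -0.06 -0.54  0.64 -0.16  0.32] F [ 0.48  0.22 -4.48] T [ 0.081  0.963 -0.036] open 0.043
t 8.45 tcp [0.5137 0.0991 0.2105] q [ 0.29 -0.06 -0.54  0.64 -0.16  0.32] F [ 1.41 -0.28 -4.99] T [ 0.088  0.97  -0.058] open 0.043
t 8.5 tcp [0.5139 0.099  0.2104] q [ 0.29 -0.06 -0.54  0.64 -0.16  0.32] F [ 0.36  0.06 -5.33] T [ 0.094  0.974 -0.004] open 0.0432
t 8.55 tcp [0.514  0.099  0.2105] q [ 0.29 -0.06 -0.54  0.64 -0.16  0.32] F [ 0.49  0.19 -5.23] T [0.03  0.912 0.005] open 0.0434
```

View pics/s3.png

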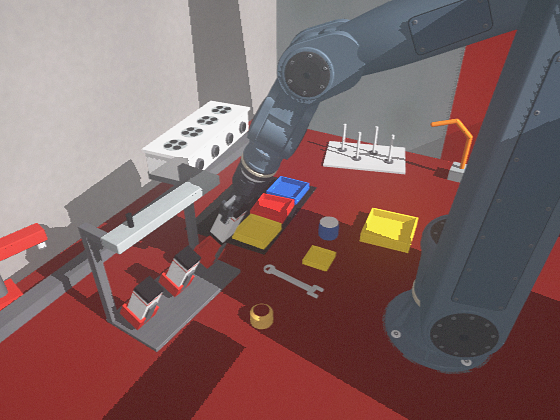

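Run:
```python
from h import *
to([.46,-.10,.25],RT,6)
```

```text
t 8.55 tcp [0.514  0.099  0.2105] q [ 0.29 -0.06 -0.54  0.64 -0.16  0.32] F [ 0.49  0.19 -5.23] T [0.03  0.912 0.005] open 0.0434
 total shift tool mm [  17.2 -202.4  -53.2] rot [-0.002 -0.007 -0.   ] deg 0.4
   [3.0, -34.0, -9.0] [-0.0, -0.001, -0.0]
   [3.0, -34.0, -9.0] [-0.0, -0.001, -0.0]
   [3.0, -34.0, -9.0] [-0.0, -0.001, -0.0]
   [3.0, -34.0, -9.0] [-0.0, -0.001, -0.0]
   [3.0, -34.0, -9.0] [-0.0, -0.001, -0.0]
   [3.0, -34.0, -9.0] [-0.0, -0.001, -0.0]
```

Call:
{"op": "move_arm", "data": {
  "moves": [
    {"xyz": [5, -15, -15], "rotation": [0, 0, 0], "gripper": 1},
    {"xyz": [4, -28, -12], "rotation": [0, 0, 0], "gripper": 1},
    {"xyz": [3, -32, -9], "rotation": [0, 0, 0], "gripper": 1},
    {"xyz": [3, -34, -9], "rotation": [0, 0, 0], "gripper": 1},
    {"xyz": [2, -34, -6], "rotation": [0, 0, 0], "gripper": 1},
    {"xyz": [0, -30, -4], "rotation": [0, 0, 0], "gripper": 1},
    {"xyz": [0, -18, 0], "rotation": [0, 0, 0], "gripper": 1},
    {"xyz": [0, 0, 0], "rotation": [0, 0, 0], "gripper": 1}
  ]
}}

```text
time_s: 9.35
tool_pos: [0.4579, -0.095, 0.2494]
tcp_rot: [0.089, 2.664, -0.029]
wrist_force: [-0.6, 0.3, -3.9]
opening: 0.0431
```

Run:
```python
from h import *
to(TR['y']+[0,0,.16],RD,7)
```

```text
t 9.35 tcp [ 0.4579 -0.095   0.2494] q [-0.26 -0.2  -0.55  0.76  0.08 -0.17] F [-0.58  0.32 -3.94] T [0.087 0.935 0.088] open 0.0431
 total shift tool mm [-57.4   3.2 120.1] rot [-0.005  0.476  0.002] deg 27.3
   [-8.0, 0.0, 17.0] [-0.001, 0.068, 0.0]
   [-9.0, 0.0, 17.0] [-0.001, 0.068, 0.0]
   [-10.0, 0.0, 16.0] [-0.001, 0.068, 0.0]
   [-12.0, 0.0, 15.0] [-0.001, 0.068, 0.0]
   [-13.0, 0.0, 14.0] [-0.001, 0.068, 0.0]
   [-13.0, 0.0, 13.0] [-0.001, 0.068, 0.0]
   [-14.0, 0.0, 12.0] [-0.001, 0.068, 0.0]
```

Call:
{"op": "move_arm", "data": {
  "moves": [
    {"xyz": [-8, 0, 17], "rotation": [0, 0.068, 0], "gripper": 1},
    {"xyz": [-9, 0, 17], "rotation": [0, 0.068, 0], "gripper": 1},
    {"xyz": [-10, 0, 16], "rotation": [0, 0.068, 0], "gripper": 1},
    {"xyz": [-12, 0, 15], "rotation": [0, 0.068, 0], "gripper": 1},
    {"xyz": [-13, 0, 14], "rotation": [0, 0.068, 0], "gripper": 1},
    {"xyz": [-13, 0, 13], "rotation": [0, 0.068, 0], "gripper": 1},
    {"xyz": [-14, 0, 12], "rotation": [0, 0.068, 0], "gripper": 1},
    {"xyz": [0, 0, 0], "rotation": [0, 0, 0], "gripper": 1}
  ]
}}

```text
time_s: 10.15
tool_pos: [0.5682, -0.1021, 0.162]
tcp_rot: [-0.11, -3.122, 0.012]
wrist_force: [-0.6, 0.4, -6.0]
opening: 0.0429
```

Run:
```python
from h import *
to(TR['y']+[0,0,.085],RD,1)
cap('wrist','w4.png');cap('side','s4.png');st()
```

```text
t 10.15 tcp [ 0.5682 -0.1021  0.162 ] q [-0.17  0.37 -0.    1.21 -0.01 -0.1 ] F [-0.64  0.4  -5.97] T [-0.004 -0.115  0.013] open 0.0429
 total shift tool mm [ 3.2  2.9 68.1] rot [-0.009 -0.017 -0.001] deg 1.1
   [3.0, 3.0, 68.0] [-0.009, -0.017, -0.001]
t 10.25 tcp [ 0.5662 -0.1021  0.1643] q [-0.17  0.36 -0.01  1.21 -0.01 -0.1 ] F [ 0.35 -0.23 -4.42] T [-0.064  0.019 -0.001] open 0.0435
```

View pics/w4.png

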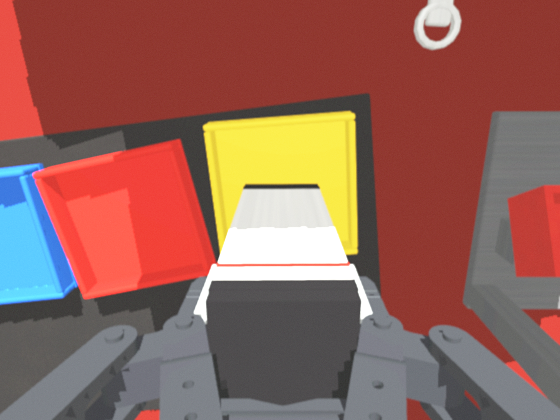

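View pics/s4.png

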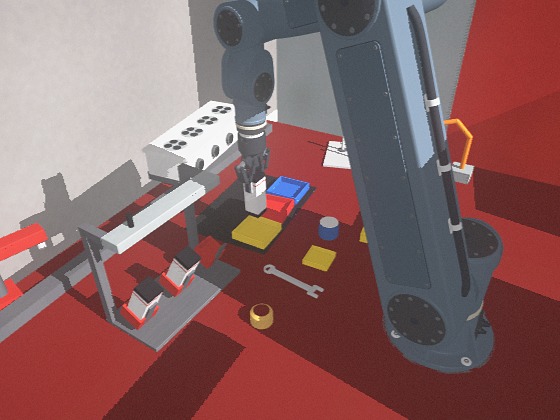

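Call:
{"op": "move_arm", "data": {
  "moves": [
    {"xyz": [2, 3, 15], "rotation": [-0.009, -0.01, 0], "gripper": 1},
    {"xyz": [0, 0, 18], "rotation": [0, 0, 0], "gripper": 1},
    {"xyz": [0, 0, 16], "rotation": [0, 0, 0], "gripper": 1},
    {"xyz": [0, 0, 8], "rotation": [0, 0, 0], "gripper": 1},
    {"xyz": [0, 0, 0], "rotation": [0, 0, 0], "gripper": 1}
  ]
}}

```text
time_s: 10.75
tool_pos: [0.5628, -0.0979, 0.1101]
tcp_rot: [0.11, 3.133, -0.002]
wrist_force: [0.7, 0.7, -5.2]
opening: 0.0433
```

Run:
```python
from h import *
to(TR['y']+[0,0,.080],RD,1)
```

```text
t 10.75 tcp [ 0.5628 -0.0979  0.1101] q [-0.17  0.38 -0.13  1.05 -0.   -0.1 ] F [ 0.74  0.73 -5.18] T [ 0.018  0.048 -0.006] open 0.0433
 total shift tool mm [-1.2 -1.5 21.1] rot [-0.001  0.007 -0.001] deg 0.4
   [-1.0, -1.0, 21.0] [-0.001, 0.007, -0.001]
```

Call:
{"op": "move_arm", "data": {
  "moves": [
    {"xyz": [0, 0, 9], "rotation": [0, 0.007, 0], "gripper": 1},
    {"xyz": [0, 0, 6], "rotation": [0, 0, 0], "gripper": 1},
    {"xyz": [0, 0, 3], "rotation": [0, 0, 0], "gripper": 1},
    {"xyz": [0, 0, 0], "rotation": [0, 0, 0], "gripper": 1}
  ]
}}

```text
time_s: 11.15
tool_pos: [0.5637, -0.0981, 0.0937]
tcp_rot: [0.11, 3.135, -0.002]
wrist_force: [-0.2, -0.7, -4.4]
opening: 0.0432
```

Run:
```python
from h import *
st()
```

```text
t 11.15 tcp [ 0.5637 -0.0981  0.0937] q [-0.17  0.39 -0.15  1.02 -0.   -0.1 ] F [-0.23 -0.69 -4.42] T [-0.01   0.003 -0.015] open 0.0432
```

Call:
{"op": "move_arm", "data": {
  "moves": [
    {"xyz": [0, 0, 3], "rotation": [0, 0, 0], "gripper": 1},
    {"xyz": [0, 0, 1.5], "rotation": [0, 0, 0], "gripper": 1}
  ]
}}

```text
time_s: 11.35
tool_pos: [0.5642, -0.0982, 0.0893]
tcp_rot: [0.11, 3.135, -0.003]
wrist_force: [-0.5, -0.1, -4.5]
opening: 0.0433
```

Call:
{"op": "move_arm", "data": {
  "moves": [
    {"xyz": [0, 0, 2], "rotation": [0, 0, 0], "gripper": 1}
  ]
}}

```text
time_s: 11.45
tool_pos: [0.5649, -0.0984, 0.0887]
tcp_rot: [0.11, 3.133, -0.003]
wrist_force: [-8.0, 0.0, 30.1]
opening: 0.0435
```

Call:
{"op": "move_arm", "data": {
  "moves": [
    {"xyz": [0, 0, -0.6], "rotation": [0, 0, 0], "gripper": 1}
  ]
}}

```text
time_s: 11.55
tool_pos: [0.5651, -0.0984, 0.0898]
tcp_rot: [0.11, 3.132, -0.003]
wrist_force: [0.5, 0.2, -4.8]
opening: 0.043
```

Call:
{"op": "move_arm", "data": {
  "moves": [
    {"xyz": [0, 0, 0], "rotation": [0, 0, 0], "gripper": 0.45},
    {"xyz": [0, 0, 0], "rotation": [0, 0, 0], "gripper": 0.3},
    {"xyz": [0, 0, 0], "rotation": [0, 0, 0], "gripper": 0},
    {"xyz": [0, 0, 0], "rotation": [0, 0, 0], "gripper": 0},
    {"xyz": [0, 0, 0], "rotation": [0, 0, 0], "gripper": 0}
  ]
}}

```text
time_s: 12.05
tool_pos: [0.5668, -0.0987, 0.0913]
tcp_rot: [0.11, 3.128, -0.004]
wrist_force: [-0.4, 0.7, -0.1]
opening: 0.0859
```

Run:
```python
from h import *
st()
cap('wrist','w5.png')
```

```text
t 12.05 tcp [ 0.5668 -0.0987  0.0913] q [-0.17  0.39 -0.16  1.01 -0.   -0.1 ] F [-0.41  0.69 -0.06] T [ 0.018  0.021 -0.055] open 0.0859
```

View pics/w5.png

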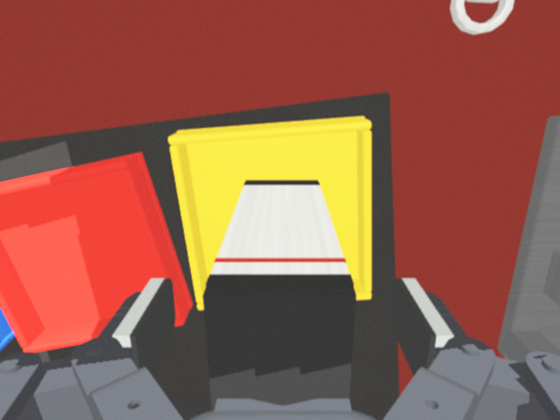

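Call:
{"op": "move_arm", "data": {
  "moves": [
    {"xyz": [0, 0, -12], "rotation": [0, 0, 0], "gripper": 0},
    {"xyz": [0, 0, -25], "rotation": [0, 0, 0], "gripper": 0},
    {"xyz": [0, 0, -35], "rotation": [0, 0, 0], "gripper": 0},
    {"xyz": [0, 0, -40], "rotation": [0, 0, 0], "gripper": 0},
    {"xyz": [20, 0, -40], "rotation": [0, 0, 0], "gripper": 0},
    {"xyz": [35, 0, -30], "rotation": [0, 0, 0], "gripper": 0}
  ]
}}

```text
time_s: 12.7
tool_pos: [0.5089, -0.0939, 0.2777]
tcp_rot: [0.11, 3.135, -0.003]
wrist_force: [0.7, -0.2, -0.5]
opening: 0.0854
```

Run:
```python
from h import *
print((FOOT[1]+ax*.23-nx*.03))
to(FOOT[1]+ax*.25-nx*.05,RT,10)
```

```text
[0.47888013 0.22782561 0.2379938 ]
t 12.7 tcp [ 0.5089 -0.0939  0.2777] q [-0.18  0.21  0.07  1.42 -0.   -0.11] F [ 0.66 -0.16 -0.45] T [ 0.033 -0.063 -0.011] open 0.0854
 total shift tool mm [ 79.6 318.9  30.6] rot [-0.002 -0.484 -0.001] deg 27.7
   [8.0, 32.0, 3.0] [-0.0, -0.048, -0.0]
   [8.0, 32.0, 3.0] [-0.0, -0.048, -0.0]
   [8.0, 32.0, 2.0] [-0.0, -0.048, -0.0]
   [8.0, 32.0, 2.0] [-0.0, -0.048, -0.0]
   [8.0, 32.0, 1.0] [-0.0, -0.048, -0.0]
   [8.0, 32.0, 1.0] [-0.0, -0.048, -0.0]
   [9.0, 32.0, 1.0] [-0.0, -0.048, -0.0]
   [9.0, 32.0, 0.0] [-0.0, -0.048, -0.0]
   [9.0, 32.0, -0.0] [-0.0, -0.048, -0.0]
   [9.0, 32.0, -1.0] [-0.0, -0.048, -0.0]
```

Call:
{"op": "move_arm", "data": {
  "moves": [
    {"xyz": [25, 10, 3], "rotation": [0, -0.09, 0], "gripper": 0},
    {"xyz": [25, 25, 3], "rotation": [0, -0.1, 0], "gripper": 0},
    {"xyz": [18, 32, 2], "rotation": [0, -0.1, 0], "gripper": 0},
    {"xyz": [8, 36, 2], "rotation": [0, -0.1, 0], "gripper": 0},
    {"xyz": [4, 38, 1], "rotation": [0, -0.09, 0], "gripper": 0},
    {"xyz": [0, 38, 1], "rotation": [0, 0, 0], "gripper": 0},
    {"xyz": [0, 38, 1], "rotation": [0, 0, 0], "gripper": 0},
    {"xyz": [0, 36, 0], "rotation": [0, 0, 0], "gripper": 0},
    {"xyz": [0, 32, 0], "rotation": [0, 0, 0], "gripper": 0},
    {"xyz": [0, 20, 0], "rotation": [0, 0, 0], "gripper": 0},
    {"xyz": [0, 5, 0], "rotation": [0, 0, 0], "gripper": 0}
  ]
}}

```text
time_s: 13.8
tool_pos: [0.4488, 0.2288, 0.2715]
tcp_rot: [0.099, 2.612, -0.014]
wrist_force: [-0.2, -0.4, -0.0]
opening: 0.0855
```

Run:
```python
from h import *
to(FOOT[1]+ax*.17-nx*.002,RT,1)
```

```text
t 13.8 tcp [0.4488 0.2288 0.2715] q [ 0.68 -0.11 -0.42  0.85 -0.35  0.68] F [-0.23 -0.37 -0.03] T [-0.036  0.441  0.016] open 0.0855
 total shift tool mm [-34.7   0.9 105.2] rot [ 0.006  0.039 -0.008] deg 2.3
   [-35.0, 1.0, 105.0] [0.006, 0.039, -0.008]
```

Call:
{"op": "move_arm", "data": {
  "moves": [
    {"xyz": [-10, 0, 15], "rotation": [0.006, 0.039, -0.008], "gripper": 0},
    {"xyz": [-12, 0, 28], "rotation": [0, 0, 0], "gripper": 0},
    {"xyz": [-10, 0, 30], "rotation": [0, 0, 0], "gripper": 0},
    {"xyz": [-3, 0, 22], "rotation": [0, 0, 0], "gripper": 0},
    {"xyz": [0, 0, 8], "rotation": [0, 0, 0], "gripper": 0},
    {"xyz": [0, 0, 0], "rotation": [0, 0, 0], "gripper": 0}
  ]
}}

```text
time_s: 14.4
tool_pos: [0.5307, 0.2222, 0.2002]
tcp_rot: [0.089, 2.65, -0.02]
wrist_force: [-0.3, 0.3, -0.0]
opening: 0.0854
```

```bash
cat >> h.py <<'E'
def chk(i,fn):
    c=cap('wrist',fn); P=cloud(c).reshape(-1,3)-FOOT[i]; g=c['image'].reshape(-1,3).max(1)
    t=P@ax
    s=(g<75)&(t>.115)&(t<.14)&(abs(P@yr)<.05)&(abs(P@nx)<.05)
    h=np.median(t[s]); k=P[s&(abs(t-h)<.004)]
    print('cap top t',h.round(4),'n',np.percentile(k@nx,[1,99]).round(4),'y',np.percentile(k@yr,[1,99]).round(4),len(k))
E
python3 - <<'E'
from h import *
to(FOOT[1]+ax*.079-nx*.001,RT,1)
chk(1,'w6.png')
E
```

```text
t 14.4 tcp [0.5307 0.2222 0.2002] q [ 0.54  0.06 -0.44  0.66 -0.27  0.55] F [-0.32  0.32 -0.01] T [ 0.026  0.46  -0.042] open 0.0854
 total shift tool mm [-0.7  1.8 93.2] rot [0.003 0.001 0.001] deg 0.2
   [-1.0, 2.0, 93.0] [0.003, 0.001, 0.001]
cap top t 0.1285 n [-0.0235  0.0199] y [-0.0209  0.0208] 6202
```

View pics/w6.png

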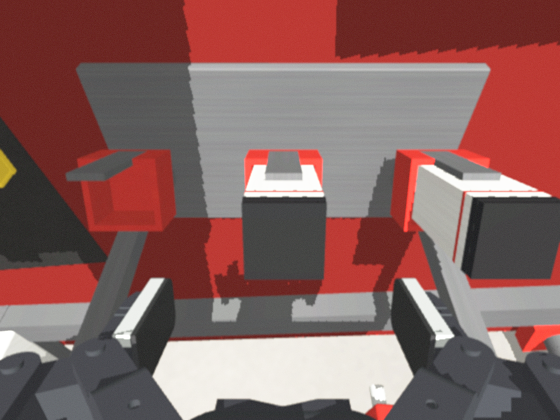

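Cap at columns 245–325, centred between the fingers. Descend.

Call:
{"op": "move_arm", "data": {
  "moves": [
    {"xyz": [0, 1, 12], "rotation": [0.003, 0, 0], "gripper": 0},
    {"xyz": [0, 1, 20], "rotation": [0, 0, 0], "gripper": 0},
    {"xyz": [0, 0, 20], "rotation": [0, 0, 0], "gripper": 0},
    {"xyz": [0, 0, 18], "rotation": [0, 0, 0], "gripper": 0},
    {"xyz": [0, 0, 8], "rotation": [0, 0, 0], "gripper": 0},
    {"xyz": [0, 0, 0], "rotation": [0, 0, 0], "gripper": 0}
  ]
}}

```text
time_s: 15.05
tool_pos: [0.5695, 0.224, 0.1349]
tcp_rot: [0.088, 2.642, -0.017]
wrist_force: [-0.4, -0.3, -0.1]
opening: 0.0853
```

Run:
```python
from h import *
to(FOOT[1]+ax*.079-nx*.001,RT,1)
```

```text
t 15.05 tcp [0.5695 0.224  0.1349] q [ 0.5   0.18 -0.5   0.46 -0.26  0.51] F [-0.43 -0.26 -0.08] T [ 0.016  0.437 -0.006] open 0.0853
 total shift tool mm [ 2.8 -2.5 17.4] rot [0.005 0.01  0.001] deg 0.6
   [3.0, -3.0, 17.0] [0.005, 0.01, 0.001]
```

Call:
{"op": "move_arm", "data": {
  "moves": [
    {"xyz": [3, -2.5, 6], "rotation": [0.005, 0.01, 0], "gripper": 0},
    {"xyz": [0, 0, 9], "rotation": [0, 0, 0], "gripper": 0},
    {"xyz": [0, 0, 3], "rotation": [0, 0, 0], "gripper": 0},
    {"xyz": [0, 0, 0], "rotation": [0, 0, 0], "gripper": 0}
  ]
}}

```text
time_s: 15.45
tool_pos: [0.5758, 0.2217, 0.1186]
tcp_rot: [0.09, 2.65, -0.022]
wrist_force: [0.7, -0.8, 0.2]
opening: 0.0856
```

Run:
```python
from h import *
to(FOOT[1]+ax*.079-nx*.001,RT,1)
```

```text
t 15.45 tcp [0.5758 0.2217 0.1186] q [ 0.49  0.2  -0.51  0.43 -0.25  0.51] F [ 0.75 -0.84  0.16] T [ 0.047  0.506 -0.007] open 0.0856
 total shift tool mm [ 0.7 -0.6 -0. ] rot [0.001 0.001 0.001] deg 0.1
   [1.0, -1.0, -0.0] [0.001, 0.001, 0.001]
```

Call:
{"op": "move_arm", "data": {
  "moves": [
    {"xyz": [0.7, -0.5, 0], "rotation": [0, 0, 0], "gripper": 1},
    {"xyz": [0, 0, 0], "rotation": [0, 0, 0], "gripper": 1},
    {"xyz": [0, 0, 0], "rotation": [0, 0, 0], "gripper": 1},
    {"xyz": [0, 0, 0], "rotation": [0, 0, 0], "gripper": 1},
    {"xyz": [0, 0, 0], "rotation": [0, 0, 0], "gripper": 1},
    {"xyz": [0, 0, 0], "rotation": [0, 0, 0], "gripper": 1}
  ]
}}

```text
time_s: 16.05
tool_pos: [0.5751, 0.221, 0.119]
tcp_rot: [0.091, 2.65, -0.022]
wrist_force: [0.6, -0.2, -0.5]
opening: 0.0433
```

Call:
{"op": "move_arm", "data": {
  "moves": [
    {"xyz": [0, 0, -8], "rotation": [0, 0, 0], "gripper": 1},
    {"xyz": [0, 0, -10], "rotation": [0, 0, 0], "gripper": 1},
    {"xyz": [0, 0, -12], "rotation": [0, 0, 0], "gripper": 1},
    {"xyz": [0, 0, -12], "rotation": [0, 0, 0], "gripper": 1},
    {"xyz": [0, 0, -12], "rotation": [0, 0, 0], "gripper": 1}
  ]
}}

```text
time_s: 16.55
tool_pos: [0.5504, 0.2215, 0.1647]
tcp_rot: [0.093, 2.651, -0.027]
wrist_force: [6.5, 0.3, -7.3]
opening: 0.0432
```

Run:
```python
from h import *
to(FOOT[1]+ax*.180,RT,1)
```

```text
t 16.55 tcp [0.5504 0.2215 0.1647] q [ 0.52  0.12 -0.47  0.56 -0.27  0.53] F [ 6.51  0.28 -7.32] T [-0.019 -0.293 -0.031] open 0.0432
 total shift tool mm [ -1.    1.2 -48.4] rot [-0.003  0.001 -0.001] deg 0.2
   [-1.0, 1.0, -48.0] [-0.003, 0.001, -0.001]
```

Call:
{"op": "move_arm", "data": {
  "moves": [
    {"xyz": [-0.5, 0.5, -12], "rotation": [0, 0, 0], "gripper": 1},
    {"xyz": [-0.5, 0.5, -12], "rotation": [0, 0, 0], "gripper": 1},
    {"xyz": [0, 0, -12], "rotation": [0, 0, 0], "gripper": 1},
    {"xyz": [0, 0, -12], "rotation": [0, 0, 0], "gripper": 1},
    {"xyz": [0, 0, -8], "rotation": [0, 0, 0], "gripper": 1},
    {"xyz": [0, 0, 0], "rotation": [0, 0, 0], "gripper": 1}
  ]
}}

```text
time_s: 17.15
tool_pos: [0.5199, 0.2228, 0.211]
tcp_rot: [0.091, 2.662, -0.034]
wrist_force: [0.3, 0.1, -8.3]
opening: 0.0431
```

Run:
```python
from h import *
st()
for i in range(4): cap('side','s5.png'); st()
to([.46,.1,.27],RT,1); to([.49,-.225,.25],RT,1)
```

```text
t 17.15 tcp [0.5199 0.2228 0.211 ] q [ 0.55  0.05 -0.42  0.71 -0.28  0.57] F [ 0.29  0.08 -8.31] T [ 0.074  1.185 -0.03 ] open 0.0431
t 17.2 tcp [0.5199 0.2226 0.2104] q [ 0.55  0.05 -0.42  0.71 -0.28  0.57] F [ 0.82 -0.37 -8.15] T [0.076 1.32  0.013] open 0.0433
t 17.25 tcp [0.5201 0.2226 0.2102] q [ 0.55  0.05 -0.42  0.71 -0.28  0.57] F [-0.18 -0.75 -8.38] T [0.088 1.253 0.008] open 0.043
t 17.3 tcp [0.5203 0.2225 0.2102] q [ 0.55  0.05 -0.42  0.71 -0.28  0.57] F [-0.83 -0.2  -8.03] T [0.102 1.286 0.008] open 0.0432
t 17.35 tcp [0.5205 0.2226 0.2102] q [ 0.55  0.05 -0.42  0.71 -0.28  0.57] F [-0.24 -1.01 -8.04] T [0.069 1.253 0.011] open 0.0433
t 17.35 tcp [0.5205 0.2226 0.2102] q [ 0.55  0.05 -0.42  0.71 -0.28  0.57] F [-0.24 -1.01 -8.04] T [0.069 1.253 0.011] open 0.0433
 total shift tool mm [  18.9 -127.1  -75.8] rot [-0.009 -0.011  0.002] deg 0.8
   [19.0, -127.0, -76.0] [-0.009, -0.011, 0.002]
t 17.35 tcp [0.5205 0.2226 0.2102] q [ 0.55  0.05 -0.42  0.71 -0.28  0.57] F [-0.24 -1.01 -8.04] T [0.069 1.253 0.011] open 0.0433
 total shift tool mm [ -17.7 -448.9  -31.2] rot [-0.009 -0.011  0.002] deg 0.8
   [-18.0, -449.0, -31.0] [-0.009, -0.011, 0.002]
```

View pics/s5.png

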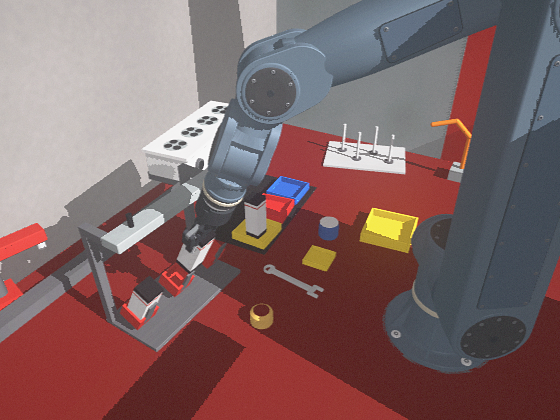

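Call:
{"op": "move_arm", "data": {
  "moves": [
    {"xyz": [6, -12, -15], "rotation": [0, 0, 0], "gripper": 1},
    {"xyz": [6, -25, -18], "rotation": [0, 0, 0], "gripper": 1},
    {"xyz": [4, -32, -16], "rotation": [0, 0, 0], "gripper": 1},
    {"xyz": [2, -36, -12], "rotation": [0, 0, 0], "gripper": 1},
    {"xyz": [0, -38, -8], "rotation": [0, 0, 0], "gripper": 1},
    {"xyz": [0, -38, -2], "rotation": [0, 0, 0], "gripper": 1},
    {"xyz": [0, -38, 0], "rotation": [0, 0, 0], "gripper": 1},
    {"xyz": [0, -38, 0], "rotation": [0, 0, 0], "gripper": 1},
    {"xyz": [0, -38, 0], "rotation": [0, 0, 0], "gripper": 1},
    {"xyz": [0, -38, 0], "rotation": [0, 0, 0], "gripper": 1},
    {"xyz": [0, -36, 0], "rotation": [0, 0, 0], "gripper": 1},
    {"xyz": [0, -25, 0], "rotation": [0, 0, 0], "gripper": 1}
  ]
}}

```text
time_s: 18.55
tool_pos: [0.439, -0.1796, 0.2661]
tcp_rot: [0.084, 2.668, -0.046]
wrist_force: [0.9, 1.2, -8.1]
opening: 0.0432
```

Run:
```python
from h import *
to(TR['r']+[0,0,.16],RD,9)
```

```text
t 18.55 tcp [ 0.439  -0.1796  0.2661] q [-0.5  -0.18 -0.48  0.83  0.18 -0.4 ] F [ 0.9   1.17 -8.15] T [ 0.164  1.234 -0.019] open 0.0432
 total shift tool mm [-85.2 -34.  153.4] rot [-0.018  0.473  0.006] deg 27.1
   [-9.0, -4.0, 17.0] [-0.002, 0.053, 0.001]
   [-10.0, -4.0, 17.0] [-0.002, 0.053, 0.001]
   [-11.0, -4.0, 16.0] [-0.002, 0.053, 0.001]
   [-12.0, -4.0, 15.0] [-0.002, 0.053, 0.001]
   [-13.0, -4.0, 15.0] [-0.002, 0.053, 0.001]
   [-14.0, -4.0, 14.0] [-0.002, 0.053, 0.001]
   [-14.0, -4.0, 13.0] [-0.002, 0.053, 0.001]
   [-15.0, -4.0, 12.0] [-0.002, 0.053, 0.001]
   [-16.0, -4.0, 12.0] [-0.002, 0.053, 0.001]
```

Call:
{"op": "move_arm", "data": {
  "moves": [
    {"xyz": [-6, -14, 10], "rotation": [-0.002, 0.053, 0.001], "gripper": 1},
    {"xyz": [-10, -14, 17], "rotation": [-0.002, 0.053, 0.001], "gripper": 1},
    {"xyz": [-12, -6, 17], "rotation": [-0.002, 0.053, 0.001], "gripper": 1},
    {"xyz": [-12, 0, 16], "rotation": [-0.002, 0.053, 0.001], "gripper": 1},
    {"xyz": [-13, 0, 15], "rotation": [-0.002, 0.053, 0.001], "gripper": 1},
    {"xyz": [-14, 0, 14], "rotation": [-0.002, 0.053, 0.001], "gripper": 1},
    {"xyz": [-15, 0, 14], "rotation": [-0.002, 0.053, 0.001], "gripper": 1},
    {"xyz": [-15, 0, 13], "rotation": [-0.002, 0.053, 0.001], "gripper": 1},
    {"xyz": [-14, 0, 10], "rotation": [-0.002, 0.053, 0.001], "gripper": 1},
    {"xyz": [0, 0, 0], "rotation": [0, 0, 0], "gripper": 1}
  ]
}}

```text
time_s: 19.55
tool_pos: [0.5804, -0.24, 0.1597]
tcp_rot: [-0.135, -3.113, 0.016]
wrist_force: [-0.2, 0.3, -8.2]
opening: 0.0431
```

Run:
```python
from h import *
to(TR['r']+[0,0,.08],RD,1)
cap('wrist','w7.png')
```

```text
t 19.55 tcp [ 0.5804 -0.24    0.1597] q [-0.38  0.46  0.13  1.27 -0.02 -0.3 ] F [-0.25  0.29 -8.17] T [ 0.065 -0.047  0.043] open 0.0431
 total shift tool mm [-2.1 15.9 70.5] rot [-0.011 -0.026 -0.018] deg 1.9
   [-2.0, 16.0, 70.0] [-0.011, -0.026, -0.018]
```

View pics/w7.png

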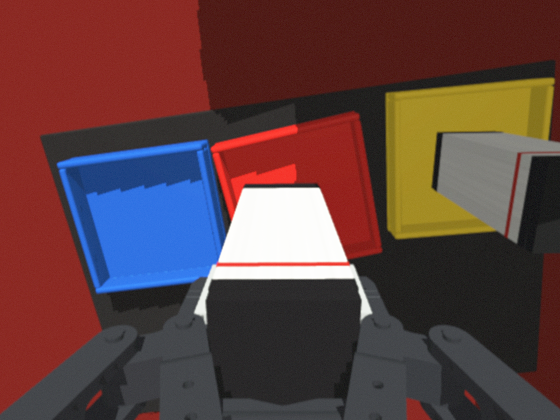

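Call:
{"op": "move_arm", "data": {
  "moves": [
    {"xyz": [-1, 8, 4], "rotation": [-0.011, -0.026, -0.018], "gripper": 1},
    {"xyz": [0, 8, 15], "rotation": [0, 0, 0], "gripper": 1},
    {"xyz": [0, 0, 16], "rotation": [0, 0, 0], "gripper": 1},
    {"xyz": [0, 0, 14], "rotation": [0, 0, 0], "gripper": 1},
    {"xyz": [0, 0, 6], "rotation": [0, 0, 0], "gripper": 1},
    {"xyz": [0, 0, 0], "rotation": [0, 0, 0], "gripper": 1}
  ]
}}

```text
time_s: 20.2
tool_pos: [0.5812, -0.2263, 0.105]
tcp_rot: [0.109, 3.13, -0.007]
wrist_force: [-0.1, 0.0, -7.7]
opening: 0.0432
```

Run:
```python
from h import *
to(TR['r']+[0,0,.08],RD,1)
```

```text
t 20.2 tcp [ 0.5812 -0.2263  0.105 ] q [-0.37  0.46 -0.01  1.09 -0.   -0.3 ] F [-0.12  0.03 -7.65] T [0.062 0.037 0.004] open 0.0432
 total shift tool mm [-0.6  1.4 16. ] rot [-0.004  0.01  -0.001] deg 0.6
   [-1.0, 1.0, 16.0] [-0.004, 0.01, -0.001]
```

Call:
{"op": "move_arm", "data": {
  "moves": [
    {"xyz": [0, 1, 6], "rotation": [-0.004, 0.01, 0], "gripper": 1},
    {"xyz": [0, 0, 4], "rotation": [0, 0, 0], "gripper": 1},
    {"xyz": [0, 0, 1.5], "rotation": [0, 0, 0], "gripper": 1},
    {"xyz": [0, 0, 0.5], "rotation": [0, 0, 0], "gripper": 1}
  ]
}}

```text
time_s: 20.6
tool_pos: [0.5823, -0.2263, 0.0946]
tcp_rot: [0.111, 3.137, -0.003]
wrist_force: [0.7, -0.6, -8.5]
opening: 0.0429
```

Run:
```python
from h import *
st()
```

```text
t 20.6 tcp [ 0.5823 -0.2263  0.0946] q [-0.37  0.47 -0.01  1.08 -0.   -0.3 ] F [ 0.73 -0.58 -8.53] T [ 0.025  0.027 -0.002] open 0.0429
```

Call:
{"op": "move_arm", "data": {
  "moves": [
    {"xyz": [0, 0, 2.5], "rotation": [0, 0, 0], "gripper": 1},
    {"xyz": [0, 0, 1.5], "rotation": [0, 0, 0], "gripper": 1}
  ]
}}

```text
time_s: 20.8
tool_pos: [0.5827, -0.2265, 0.0908]
tcp_rot: [0.11, 3.136, -0.003]
wrist_force: [-0.5, 0.7, -8.9]
opening: 0.0431
```

Call:
{"op": "move_arm", "data": {
  "moves": [
    {"xyz": [0, 0, 1], "rotation": [0, 0, 0], "gripper": 1}
  ]
}}

```text
time_s: 20.9
tool_pos: [0.5827, -0.2265, 0.0897]
tcp_rot: [0.11, 3.136, -0.003]
wrist_force: [-0.1, -0.5, -8.3]
opening: 0.0429
```

Call:
{"op": "move_arm", "data": {
  "moves": [
    {"xyz": [0, 0, 0.8], "rotation": [0, 0, 0], "gripper": 1}
  ]
}}

```text
time_s: 21.0
tool_pos: [0.5829, -0.2265, 0.0891]
tcp_rot: [0.11, 3.135, -0.004]
wrist_force: [-1.2, 0.9, -0.1]
opening: 0.0434
```

Call:
{"op": "move_arm", "data": {
  "moves": [
    {"xyz": [0, 0, 0.5], "rotation": [0, 0, 0], "gripper": 1}
  ]
}}

```text
time_s: 21.1
tool_pos: [0.5829, -0.2265, 0.0891]
tcp_rot: [0.11, 3.135, -0.004]
wrist_force: [-2.4, 0.5, 0.8]
opening: 0.0431
```

Touching. Release.

Call:
{"op": "move_arm", "data": {
  "moves": [
    {"xyz": [0, 0, 0], "rotation": [0, 0, 0], "gripper": 0.45},
    {"xyz": [0, 0, 0], "rotation": [0, 0, 0], "gripper": 0.3},
    {"xyz": [0, 0, 0], "rotation": [0, 0, 0], "gripper": 0},
    {"xyz": [0, 0, 0], "rotation": [0, 0, 0], "gripper": 0},
    {"xyz": [0, 0, 0], "rotation": [0, 0, 0], "gripper": 0}
  ]
}}

```text
time_s: 21.6
tool_pos: [0.5856, -0.2275, 0.0924]
tcp_rot: [0.11, 3.128, -0.008]
wrist_force: [-1.0, 0.5, -1.5]
opening: 0.0853
```

Call:
{"op": "move_arm", "data": {
  "moves": [
    {"xyz": [0, 0, -12], "rotation": [0, 0, 0], "gripper": 0},
    {"xyz": [0, 0, -25], "rotation": [0, 0, 0], "gripper": 0},
    {"xyz": [0, 0, -35], "rotation": [0, 0, 0], "gripper": 0},
    {"xyz": [0, 0, -40], "rotation": [0, 0, 0], "gripper": 0},
    {"xyz": [20, 0, -40], "rotation": [0, 0, 0], "gripper": 0},
    {"xyz": [35, 0, -30], "rotation": [0, 0, 0], "gripper": 0}
  ]
}}

```text
time_s: 22.2
tool_pos: [0.5281, -0.2219, 0.2787]
tcp_rot: [0.108, 3.134, -0.004]
wrist_force: [0.4, -0.0, -0.6]
opening: 0.0854
```

Run:
```python
from h import *
to(FOOT[2]+ax*.25-nx*.05,RT,1)
cap('side','s6.png')
```

```text
t 22.2 tcp [ 0.5281 -0.2219  0.2787] q [-0.4   0.31  0.2   1.46 -0.   -0.33] F [ 0.45 -0.04 -0.55] T [-0.072 -0.007 -0.049] open 0.0854
 total shift tool mm [107.3 570.3  30.5] rot [-0.002 -0.483  0.001] deg 27.7
   [107.0, 570.0, 31.0] [-0.002, -0.483, 0.001]
```

View pics/s6.png

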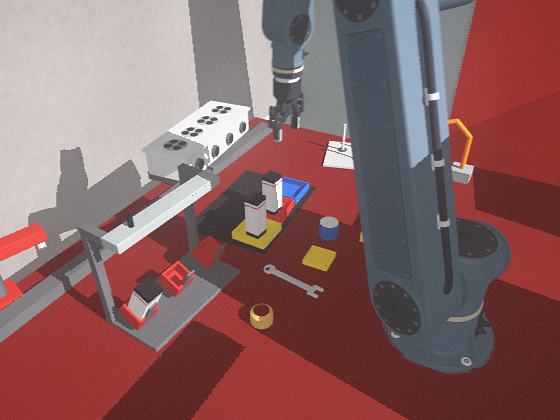

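Call:
{"op": "move_arm", "data": {
  "moves": [
    {"xyz": [25, 15, 3], "rotation": [0, -0.09, 0], "gripper": 0},
    {"xyz": [30, 28, 3], "rotation": [0, -0.1, 0], "gripper": 0},
    {"xyz": [28, 38, 2], "rotation": [0, -0.1, 0], "gripper": 0},
    {"xyz": [18, 44, 2], "rotation": [0, -0.1, 0], "gripper": 0},
    {"xyz": [8, 45, 2], "rotation": [0, -0.09, 0], "gripper": 0},
    {"xyz": [0, 45, 2], "rotation": [0, 0, 0], "gripper": 0},
    {"xyz": [0, 45, 2], "rotation": [0, 0, 0], "gripper": 0},
    {"xyz": [0, 45, 2], "rotation": [0, 0, 0], "gripper": 0},
    {"xyz": [0, 45, 2], "rotation": [0, 0, 0], "gripper": 0},
    {"xyz": [0, 40, 2], "rotation": [0, 0, 0], "gripper": 0},
    {"xyz": [0, 30, 0], "rotation": [0, 0, 0], "gripper": 0},
    {"xyz": [0, 10, 0], "rotation": [0, 0, 0], "gripper": 0}
  ]
}}

```text
time_s: 23.45
tool_pos: [0.4507, 0.224, 0.2525]
tcp_rot: [0.101, 2.615, -0.02]
wrist_force: [-0.6, -0.3, -0.3]
opening: 0.0855
```

Run:
```python
from h import *
to(FOOT[2]+ax*.25-nx*.05,RT,5)
```

```text
t 23.45 tcp [0.4507 0.224  0.2525] q [ 0.67 -0.1  -0.46  0.8  -0.34  0.67] F [-0.57 -0.31 -0.26] T [-0.043  0.429  0.084] open 0.0855
 total shift tool mm [  3.5 130.7   5.9] rot [ 0.001  0.036 -0.008] deg 2.1
   [1.0, 26.0, 1.0] [0.0, 0.007, -0.002]
   [1.0, 26.0, 1.0] [0.0, 0.007, -0.002]
   [1.0, 26.0, 1.0] [0.0, 0.007, -0.002]
   [1.0, 26.0, 1.0] [0.0, 0.007, -0.002]
   [0.0, 26.0, 1.0] [0.0, 0.007, -0.002]
```

Call:
{"op": "move_arm", "data": {
  "moves": [
    {"xyz": [1, 20, 0], "rotation": [0, 0.018, -0.004], "gripper": 0},
    {"xyz": [1, 34, 0], "rotation": [0, 0.018, -0.004], "gripper": 0},
    {"xyz": [1, 36, 0], "rotation": [0, 0, 0], "gripper": 0},
    {"xyz": [0, 25, 0], "rotation": [0, 0, 0], "gripper": 0},
    {"xyz": [0, 10, 0], "rotation": [0, 0, 0], "gripper": 0},
    {"xyz": [0, 0, 0], "rotation": [0, 0, 0], "gripper": 0}
  ]
}}

```text
time_s: 24.05
tool_pos: [0.4564, 0.3518, 0.2547]
tcp_rot: [0.091, 2.651, -0.02]
wrist_force: [-0.6, -0.2, 0.6]
opening: 0.0857
```

Run:
```python
from h import *
to(FOOT[2]+ax*.17-nx*.002,RT,1)
```

```text
t 24.05 tcp [0.4564 0.3518 0.2547] q [ 0.86  0.09 -0.24  0.92 -0.38  0.86] F [-0.64 -0.22  0.63] T [0.023 0.431 0.005] open 0.0857
 total shift tool mm [-47.5   2.7  89.3] rot [0.002 0.    0.   ] deg 0.1
   [-47.0, 3.0, 89.0] [0.002, 0.0, 0.0]
```

Call:
{"op": "move_arm", "data": {
  "moves": [
    {"xyz": [-11, 1, 12], "rotation": [0, 0, 0], "gripper": 0},
    {"xyz": [-15, 1, 22], "rotation": [0, 0, 0], "gripper": 0},
    {"xyz": [-14, 0, 26], "rotation": [0, 0, 0], "gripper": 0},
    {"xyz": [-7, 0, 20], "rotation": [0, 0, 0], "gripper": 0},
    {"xyz": [0, 0, 6], "rotation": [0, 0, 0], "gripper": 0},
    {"xyz": [0, 0, 0], "rotation": [0, 0, 0], "gripper": 0}
  ]
}}

```text
time_s: 24.65
tool_pos: [0.5438, 0.3394, 0.2007]
tcp_rot: [0.096, 2.649, -0.022]
wrist_force: [-1.1, -0.1, 0.2]
opening: 0.0854
```

Run:
```python
from h import *
to(FOOT[2]+ax*.079-nx*.001,RT,1)
chk(2,'w8.png')
```

```text
t 24.65 tcp [0.5438 0.3394 0.2007] q [ 0.72  0.2  -0.26  0.75 -0.34  0.73] F [-1.06 -0.12  0.24] T [ 0.043  0.392 -0.005] open 0.0854
 total shift tool mm [ 4.1  9.2 91.3] rot [-0.001  0.002 -0.004] deg 0.2
   [4.0, 9.0, 91.0] [-0.001, 0.002, -0.004]
cap top t 0.1285 n [-0.0235  0.0196] y [-0.0209  0.0207] 6251
```

View pics/w8.png

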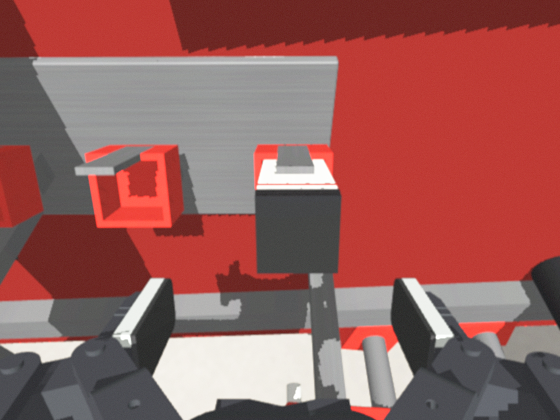

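Call:
{"op": "move_arm", "data": {
  "moves": [
    {"xyz": [4, 9, 3], "rotation": [0, 0, -0.004], "gripper": 0},
    {"xyz": [0, 1, 15], "rotation": [0, 0, 0], "gripper": 0},
    {"xyz": [0, 0, 20], "rotation": [0, 0, 0], "gripper": 0},
    {"xyz": [0, 0, 20], "rotation": [0, 0, 0], "gripper": 0},
    {"xyz": [0, 0, 10], "rotation": [0, 0, 0], "gripper": 0},
    {"xyz": [0, 0, 0], "rotation": [0, 0, 0], "gripper": 0}
  ]
}}

```text
time_s: 25.3
tool_pos: [0.5718, 0.3527, 0.1428]
tcp_rot: [0.086, 2.644, -0.014]
wrist_force: [0.5, 0.3, -0.0]
opening: 0.0854
```

Run:
```python
from h import *
to(FOOT[2]+ax*.079-nx*.001,RT,1)
```

```text
t 25.3 tcp [0.5718 0.3527 0.1428] q [ 0.7   0.29 -0.3   0.6  -0.33  0.7 ] F [ 0.52  0.29 -0.04] T [ 0.017  0.434 -0.014] open 0.0854
 total shift tool mm [ 0.8 -6.2 27.4] rot [0.007 0.008 0.002] deg 0.6
   [1.0, -6.0, 27.0] [0.007, 0.008, 0.002]
```

Call:
{"op": "move_arm", "data": {
  "moves": [
    {"xyz": [1, -6, 4], "rotation": [0.007, 0.008, 0.002], "gripper": 0},
    {"xyz": [0, 0, 12], "rotation": [0, 0, 0], "gripper": 0},
    {"xyz": [0, 0, 8], "rotation": [0, 0, 0], "gripper": 0},
    {"xyz": [0, 0, 3], "rotation": [0, 0, 0], "gripper": 0},
    {"xyz": [0, 0, 0], "rotation": [0, 0, 0], "gripper": 0}
  ]
}}

```text
time_s: 25.8
tool_pos: [0.5839, 0.3468, 0.1191]
tcp_rot: [0.091, 2.651, -0.02]
wrist_force: [0.5, 1.0, 0.6]
opening: 0.0853
```

Run:
```python
from h import *
to(FOOT[2]+ax*.079-nx*.001,RT,1)
```

```text
t 25.8 tcp [0.5839 0.3468 0.1191] q [ 0.68  0.33 -0.32  0.55 -0.32  0.69] F [0.46 0.97 0.62] T [0.075 0.428 0.034] open 0.0853
 total shift tool mm [ 0.4 -0.9  0.7] rot [0.002 0.001 0.   ] deg 0.1
   [0.0, -1.0, 1.0] [0.002, 0.001, 0.0]
```

Call:
{"op": "move_arm", "data": {
  "moves": [
    {"xyz": [0.4, -0.8, 0.6], "rotation": [0, 0, 0], "gripper": 1},
    {"xyz": [0, 0, 0], "rotation": [0, 0, 0], "gripper": 1},
    {"xyz": [0, 0, 0], "rotation": [0, 0, 0], "gripper": 1},
    {"xyz": [0, 0, 0], "rotation": [0, 0, 0], "gripper": 1},
    {"xyz": [0, 0, 0], "rotation": [0, 0, 0], "gripper": 1},
    {"xyz": [0, 0, 0], "rotation": [0, 0, 0], "gripper": 1}
  ]
}}

```text
time_s: 26.4
tool_pos: [0.5838, 0.3458, 0.119]
tcp_rot: [0.091, 2.65, -0.02]
wrist_force: [0.8, -2.0, -0.5]
opening: 0.0431
```

Call:
{"op": "move_arm", "data": {
  "moves": [
    {"xyz": [0, 0, -8], "rotation": [0, 0, 0], "gripper": 1},
    {"xyz": [0, 0, -10], "rotation": [0, 0, 0], "gripper": 1},
    {"xyz": [0, 0, -12], "rotation": [0, 0, 0], "gripper": 1},
    {"xyz": [0, 0, -12], "rotation": [0, 0, 0], "gripper": 1},
    {"xyz": [0, 0, -12], "rotation": [0, 0, 0], "gripper": 1}
  ]
}}

```text
time_s: 26.9
tool_pos: [0.557, 0.3471, 0.1691]
tcp_rot: [0.092, 2.65, -0.022]
wrist_force: [1.8, 1.0, -2.1]
opening: 0.043
```

Run:
```python
from h import *
to(FOOT[2]+ax*.180,RT,1)
```

```text
t 26.9 tcp [0.557  0.3471 0.1691] q [ 0.71  0.25 -0.28  0.68 -0.34  0.72] F [ 1.83  0.97 -2.08] T [ 0.02   0.215 -0.026] open 0.043
 total shift tool mm [ -0.8   0.7 -43.6] rot [ 0.001  0.001 -0.001] deg 0.1
   [-1.0, 1.0, -44.0] [0.001, 0.001, -0.001]
```

Call:
{"op": "move_arm", "data": {
  "moves": [
    {"xyz": [-0.5, 0.5, -12], "rotation": [0, 0, 0], "gripper": 1},
    {"xyz": [-0.5, 0.5, -12], "rotation": [0, 0, 0], "gripper": 1},
    {"xyz": [0, 0, -12], "rotation": [0, 0, 0], "gripper": 1},
    {"xyz": [0, 0, -12], "rotation": [0, 0, 0], "gripper": 1},
    {"xyz": [0, 0, -8], "rotation": [0, 0, 0], "gripper": 1},
    {"xyz": [0, 0, 0], "rotation": [0, 0, 0], "gripper": 1}
  ]
}}

```text
time_s: 27.5
tool_pos: [0.5258, 0.3507, 0.2264]
tcp_rot: [0.088, 2.652, -0.017]
wrist_force: [0.8, 0.1, -2.4]
opening: 0.043
```

Run:
```python
from h import *
st()
for i in range(3): cap('side','s7.png'); st()
to([.46,.2,.27],RT,1)
```

```text
t 27.5 tcp [0.5258 0.3507 0.2264] q [ 0.75  0.18 -0.22  0.82 -0.35  0.76] F [ 0.79  0.14 -2.43] T [0.03  0.665 0.036] open 0.043
t 27.55 tcp [0.5259 0.3506 0.2258] q [ 0.75  0.18 -0.22  0.82 -0.35  0.76] F [ 0.4  -0.23 -2.64] T [-0.     0.647  0.024] open 0.0432
t 27.6 tcp [0.526  0.3503 0.2251] q [ 0.75  0.18 -0.22  0.82 -0.35  0.76] F [-0.74 -0.65 -2.69] T [-0.012  0.7    0.016] open 0.0433
t 27.65 tcp [0.5261 0.3501 0.2245] q [ 0.75  0.18 -0.22  0.82 -0.35  0.76] F [-0.33  0.49 -2.59] T [0.007 0.671 0.029] open 0.0437
t 27.65 tcp [0.5261 0.3501 0.2245] q [ 0.75  0.18 -0.22  0.82 -0.35  0.76] F [-0.33  0.49 -2.59] T [0.007 0.671 0.029] open 0.0437
 total shift tool mm [  28.1 -154.1  -66.7] rot [ 0.003 -0.002  0.002] deg 0.2
   [28.0, -154.0, -67.0] [0.003, -0.002, 0.002]
```

View pics/s7.png

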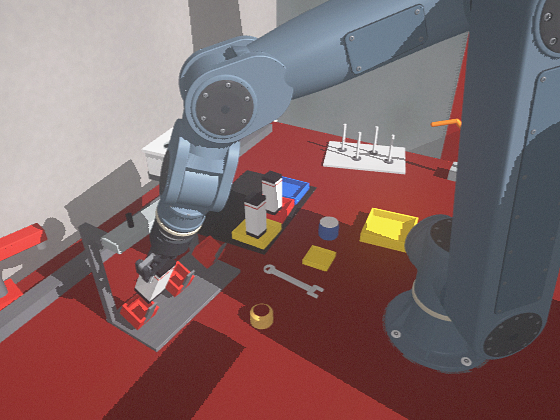

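Call:
{"op": "move_arm", "data": {
  "moves": [
    {"xyz": [6, -12, -14], "rotation": [0, 0, 0], "gripper": 1},
    {"xyz": [8, -25, -16], "rotation": [0, 0, 0], "gripper": 1},
    {"xyz": [8, -34, -16], "rotation": [0, 0, 0], "gripper": 1},
    {"xyz": [4, -40, -12], "rotation": [0, 0, 0], "gripper": 1},
    {"xyz": [2, -42, -6], "rotation": [0, 0, 0], "gripper": 1},
    {"xyz": [0, -44, -2], "rotation": [0, 0, 0], "gripper": 1},
    {"xyz": [0, -44, 0], "rotation": [0, 0, 0], "gripper": 1},
    {"xyz": [0, -44, 0], "rotation": [0, 0, 0], "gripper": 1},
    {"xyz": [0, -44, 0], "rotation": [0, 0, 0], "gripper": 1},
    {"xyz": [0, -40, 0], "rotation": [0, 0, 0], "gripper": 1},
    {"xyz": [0, -30, 0], "rotation": [0, 0, 0], "gripper": 1},
    {"xyz": [0, -15, 0], "rotation": [0, 0, 0], "gripper": 1}
  ]
}}

```text
time_s: 28.85
tool_pos: [0.4374, -0.0728, 0.2638]
tcp_rot: [0.081, 2.66, -0.029]
wrist_force: [0.6, -0.2, -3.4]
opening: 0.0434
```

Run:
```python
from h import *
to([.47,-.345,.27],RT,9)
```

```text
t 28.85 tcp [ 0.4374 -0.0728  0.2638] q [-0.21 -0.26 -0.55  0.8   0.06 -0.13] F [ 0.63 -0.18 -3.4 ] T [0.07  0.648 0.005] open 0.0434
 total shift tool mm [ -46.  -269.7   18.9] rot [-0.003 -0.008  0.009] deg 0.7
   [-5.0, -30.0, 2.0] [-0.0, -0.001, 0.001]
   [-5.0, -30.0, 2.0] [-0.0, -0.001, 0.001]
   [-5.0, -30.0, 2.0] [-0.0, -0.001, 0.001]
   [-5.0, -30.0, 2.0] [-0.0, -0.001, 0.001]
   [-5.0, -30.0, 2.0] [-0.0, -0.001, 0.001]
   [-5.0, -30.0, 2.0] [-0.0, -0.001, 0.001]
   [-5.0, -30.0, 2.0] [-0.0, -0.001, 0.001]
   [-5.0, -30.0, 2.0] [-0.0, -0.001, 0.001]
   [-5.0, -30.0, 2.0] [-0.0, -0.001, 0.001]
```

Call:
{"op": "move_arm", "data": {
  "moves": [
    {"xyz": [0, -20, 0], "rotation": [0, 0, 0.004], "gripper": 1},
    {"xyz": [-5, -34, 2], "rotation": [0, 0, 0.004], "gripper": 1},
    {"xyz": [-6, -38, 2], "rotation": [0, 0, 0], "gripper": 1},
    {"xyz": [-6, -38, 2], "rotation": [0, 0, 0], "gripper": 1},
    {"xyz": [-6, -38, 2], "rotation": [0, 0, 0], "gripper": 1},
    {"xyz": [-6, -36, 2], "rotation": [0, 0, 0], "gripper": 1},
    {"xyz": [-6, -30, 2], "rotation": [0, 0, 0], "gripper": 1},
    {"xyz": [-5, -18, 2], "rotation": [0, 0, 0], "gripper": 1},
    {"xyz": [0, -6, 0], "rotation": [0, 0, 0], "gripper": 1}
  ]
}}

```text
time_s: 29.75
tool_pos: [0.4555, -0.3493, 0.264]
tcp_rot: [0.105, 2.667, -0.028]
wrist_force: [-0.5, 0.3, -2.3]
opening: 0.0432
```

Run:
```python
from h import *
to(TR['b']+[0,0,.16],RD,8)
```

```text
t 29.75 tcp [ 0.4555 -0.3493  0.264 ] q [-0.82  0.05 -0.27  0.89  0.31 -0.68] F [-0.55  0.29 -2.25] T [ 0.124  0.652 -0.007] open 0.0432
 total shift tool mm [-77.8  12.2 146.4] rot [-0.004  0.473 -0.01 ] deg 27.1
   [-10.0, 2.0, 18.0] [-0.001, 0.059, -0.001]
   [-11.0, 2.0, 18.0] [-0.001, 0.059, -0.001]
   [-12.0, 1.0, 17.0] [-0.001, 0.059, -0.001]
   [-13.0, 1.0, 16.0] [-0.001, 0.059, -0.001]
   [-14.0, 1.0, 16.0] [-0.001, 0.059, -0.001]
   [-15.0, 1.0, 15.0] [-0.001, 0.059, -0.001]
   [-15.0, 1.0, 14.0] [-0.001, 0.059, -0.001]
   [-16.0, 1.0, 13.0] [-0.001, 0.059, -0.001]
```

Call:
{"op": "move_arm", "data": {
  "moves": [
    {"xyz": [-7, 2, 12], "rotation": [0, 0.059, -0.001], "gripper": 1},
    {"xyz": [-11, 2, 18], "rotation": [0, 0.059, -0.001], "gripper": 1},
    {"xyz": [-12, 2, 17], "rotation": [0, 0.059, -0.001], "gripper": 1},
    {"xyz": [-13, 2, 16], "rotation": [0, 0.059, -0.001], "gripper": 1},
    {"xyz": [-14, 2, 16], "rotation": [0, 0.059, -0.001], "gripper": 1},
    {"xyz": [-15, 1, 15], "rotation": [0, 0.059, -0.001], "gripper": 1},
    {"xyz": [-15, 1, 14], "rotation": [0, 0.059, -0.001], "gripper": 1},
    {"xyz": [-12, 0, 9], "rotation": [0, 0.05, 0], "gripper": 1},
    {"xyz": [0, 0, 0], "rotation": [0, 0, 0], "gripper": 1}
  ]
}}

```text
time_s: 30.65
tool_pos: [0.5827, -0.3453, 0.166]
tcp_rot: [-0.118, -3.122, 0.004]
wrist_force: [0.2, -0.4, -2.9]
opening: 0.0435
```

Run:
```python
from h import *
to(TR['b']+[0,0,.08],RD,1)
cap('wrist','w9.png')
```

```text
t 30.65 tcp [ 0.5827 -0.3453  0.166 ] q [-0.53  0.54  0.29  1.33 -0.01 -0.45] F [ 0.21 -0.36 -2.89] T [-0.039 -0.072 -0.059] open 0.0435
 total shift tool mm [-10.7  -1.7  76.8] rot [-0.003 -0.017 -0.007] deg 1.1
   [-11.0, -2.0, 77.0] [-0.003, -0.017, -0.007]
```

View pics/w9.png

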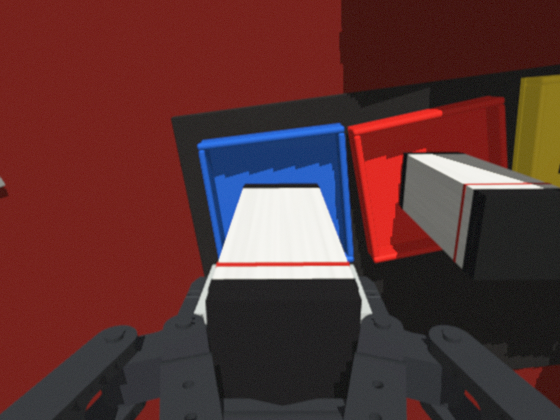

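Call:
{"op": "move_arm", "data": {
  "moves": [
    {"xyz": [-6, -1, 5], "rotation": [-0.003, -0.017, -0.007], "gripper": 1},
    {"xyz": [-4, -1, 15], "rotation": [0, 0, 0], "gripper": 1},
    {"xyz": [0, 0, 18], "rotation": [0, 0, 0], "gripper": 1},
    {"xyz": [0, 0, 15], "rotation": [0, 0, 0], "gripper": 1},
    {"xyz": [0, 0, 8], "rotation": [0, 0, 0], "gripper": 1},
    {"xyz": [0, 0, 0], "rotation": [0, 0, 0], "gripper": 1}
  ]
}}

```text
time_s: 31.3
tool_pos: [0.5895, -0.3491, 0.1081]
tcp_rot: [0.109, 3.125, -0.004]
wrist_force: [0.1, -0.5, -1.5]
opening: 0.0436
```

Run:
```python
from h import *
to(TR['b']+[0,0,.08],RD,1)
```

```text
t 31.3 tcp [ 0.5895 -0.3491  0.1081] q [-0.54  0.56  0.17  1.17  0.01 -0.47] F [ 0.14 -0.5  -1.53] T [ 0.021  0.087 -0.017] open 0.0436
 total shift tool mm [-2.1  1.3 19.1] rot [-0.002  0.015 -0.001] deg 0.9
   [-2.0, 1.0, 19.0] [-0.002, 0.015, -0.001]
```

Call:
{"op": "move_arm", "data": {
  "moves": [
    {"xyz": [-1, 1, 7], "rotation": [0, 0.015, 0], "gripper": 1},
    {"xyz": [0, 0, 6], "rotation": [0, 0, 0], "gripper": 1},
    {"xyz": [0, 0, 2], "rotation": [0, 0, 0], "gripper": 1},
    {"xyz": [0, 0, 0.5], "rotation": [0, 0, 0], "gripper": 1}
  ]
}}

```text
time_s: 31.7
tool_pos: [0.5913, -0.3491, 0.0944]
tcp_rot: [0.111, 3.137, -0.006]
wrist_force: [0.2, -0.0, -1.8]
opening: 0.0432
```

Call:
{"op": "move_arm", "data": {
  "moves": [
    {"xyz": [0, 0, 1], "rotation": [0, 0, 0], "gripper": 1}
  ]
}}

```text
time_s: 31.8
tool_pos: [0.5915, -0.3491, 0.0935]
tcp_rot: [0.11, 3.136, -0.006]
wrist_force: [-0.2, 0.1, -2.1]
opening: 0.0431
```

Call:
{"op": "move_arm", "data": {
  "moves": [
    {"xyz": [0, 0, 2], "rotation": [0, 0, 0], "gripper": 1},
    {"xyz": [0, 0, 1], "rotation": [0, 0, 0], "gripper": 1}
  ]
}}

```text
time_s: 32.0
tool_pos: [0.5917, -0.3492, 0.0906]
tcp_rot: [0.11, 3.136, -0.006]
wrist_force: [-0.6, -1.1, -2.1]
opening: 0.0429
```

Call:
{"op": "move_arm", "data": {
  "moves": [
    {"xyz": [0, 0, 0.8], "rotation": [0, 0, 0], "gripper": 1}
  ]
}}

```text
time_s: 32.1
tool_pos: [0.5918, -0.3492, 0.0897]
tcp_rot: [0.11, 3.136, -0.006]
wrist_force: [0.3, 0.9, -2.7]
opening: 0.0436
```

Call:
{"op": "move_arm", "data": {
  "moves": [
    {"xyz": [0, 0, 0.7], "rotation": [0, 0, 0], "gripper": 1}
  ]
}}

```text
time_s: 32.2
tool_pos: [0.5918, -0.3492, 0.089]
tcp_rot: [0.11, 3.136, -0.006]
wrist_force: [-0.2, -0.7, 3.5]
opening: 0.0432
```

Contact. Release, rise.

Call:
{"op": "move_arm", "data": {
  "moves": [
    {"xyz": [0, 0, 0], "rotation": [0, 0, 0], "gripper": 0.45},
    {"xyz": [0, 0, 0], "rotation": [0, 0, 0], "gripper": 0.3},
    {"xyz": [0, 0, 0], "rotation": [0, 0, 0], "gripper": 0},
    {"xyz": [0, 0, 0], "rotation": [0, 0, 0], "gripper": 0},
    {"xyz": [0, 0, 0], "rotation": [0, 0, 0], "gripper": 0}
  ]
}}

```text
time_s: 32.7
tool_pos: [0.5925, -0.3497, 0.0902]
tcp_rot: [0.11, 3.133, -0.008]
wrist_force: [-0.1, -0.4, -0.0]
opening: 0.0854
```

Call:
{"op": "move_arm", "data": {
  "moves": [
    {"xyz": [0, 0, -12], "rotation": [0, 0, 0], "gripper": 0},
    {"xyz": [0, 0, -25], "rotation": [0, 0, 0], "gripper": 0},
    {"xyz": [0, 0, -35], "rotation": [0, 0, 0], "gripper": 0},
    {"xyz": [0, 0, -40], "rotation": [0, 0, 0], "gripper": 0},
    {"xyz": [15, 0, -40], "rotation": [0, 0, 0], "gripper": 0},
    {"xyz": [35, -15, -20], "rotation": [0, 0, 0], "gripper": 0},
    {"xyz": [45, -20, -10], "rotation": [0, 0, 0], "gripper": 0},
    {"xyz": [40, -20, 0], "rotation": [0, 0, 0], "gripper": 0},
    {"xyz": [20, -5, 0], "rotation": [0, 0, 0], "gripper": 0},
    {"xyz": [0, 0, 0], "rotation": [0, 0, 0], "gripper": 0}
  ]
}}

```text
time_s: 33.7
tool_pos: [0.4279, -0.3982, 0.2876]
tcp_rot: [0.105, 3.129, -0.017]
wrist_force: [0.1, 0.3, 0.6]
opening: 0.0855
```

Run:
```python
from h import *
st()
for n in ['scene','side']:
    c=cap(n,n+'_end.png'); P=cloud(c).reshape(-1,3); ok=c['z_map'].ravel()>0
    for k,t in TR.items():
        q=P[ok&(abs(P[:,0]-t[0])<.05)&(abs(P[:,1]-t[1])<.05)&(P[:,2]>.128)&(P[:,2]<.15)]
        if len(q)>10: print(n,k,len(q),'top z',np.median(q[:,2]).round(4),'dxy',((q.min(0)+q.max(0))/2-t)[:2].round(4),np.ptp(q,axis=0).round(3))
o=None
```

```text
t 33.7 tcp [ 0.4279 -0.3982  0.2876] q [-0.75  0.32  0.25  1.48 -0.   -0.68] F [0.15 0.27 0.58] T [0.019 0.012 0.013] open 0.0855
scene y 323 top z 0.1394 dxy [0.0016 0.001 ] [0.047 0.049 0.019]
scene r 287 top z 0.1391 dxy [ 0.0008 -0.002 ] [0.046 0.052 0.017]
scene b 254 top z 0.1393 dxy [-0.0014 -0.0009] [0.047 0.05  0.016]
side y 200 top z 0.1374 dxy [0.0031 0.0024] [0.048 0.05  0.013]
side r 157 top z 0.1373 dxy [0.0026 0.0017] [0.049 0.053 0.014]
side b 137 top z 0.137 dxy [ 0.002  -0.0001] [0.05  0.054 0.014]
```

View pics/scene_end.png

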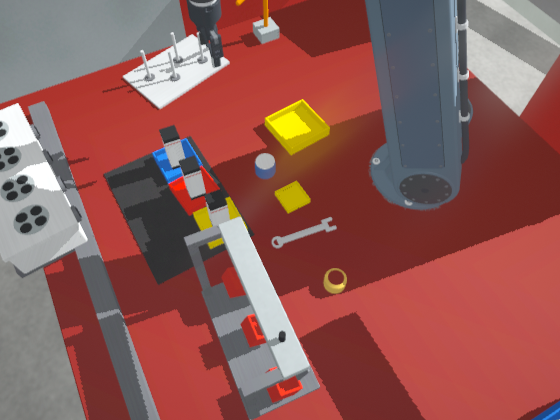

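View pics/side_end.png

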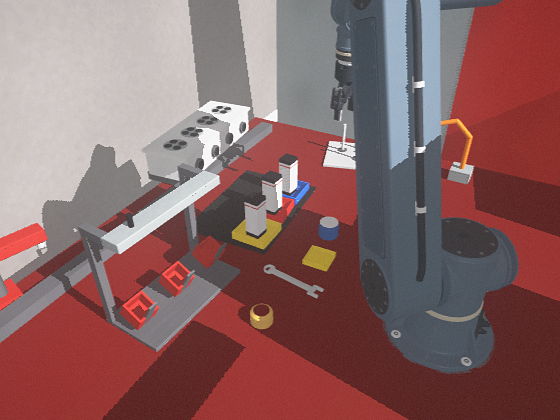

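All three posts stand centred and upright, and the bystanders have not moved. Handing in.

```bash
python3 -c "
from rig import manip
print(manip.finish_job())"
```

```text
the job is handed in; nothing more can be done
None
```

I pulled each post out along its leaning axis, weighed it at the wrist, and stood it upright in its tray; the job was handed in at about 34 s.

| Post in rack | Weight felt | Class | Tray |
|---|---|---|---|
| Nearest the trays | 4.9 N | aluminium core | yellow (the middle-sized one, 110 mm) |
| Middle | 8.2 N | steel core | red |
| Farthest from the trays | 2.5 N | hollow | blue |

- **Final checks:** both fixed cameras put all three post tops within about 4 mm of the tray centres. The tops were at 0.137–0.139 m, the height of a post standing on the tray floor. The posts look upright in both pictures, and the robot was clear of everything.
- **Bystanders:** the tin, weight and wrench looked unmoved in the pictures; I did not measure them.
- **Rack and light:** the wrist readings never showed a bump. I did feel up to about 10 N as the steel post slid along its strip while coming out.
- **Off plan:**
  - The aluminium post was pressed down with about 30 N for a moment before I released it.
  - The arm drifted by up to about 10 mm during fast moves, so I corrected its position before each grasp.
  - The steel post read 8.2 N against the 8.7 N expected, which still makes it clearly the heaviest.

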